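Load a casting into the spring-arm nest

ROBOT

A 6-joint arm with a two-finger parallel gripper is mounted at the origin on a cart in front of the work surface, level with it; the furniture and walls round the work are solid. World frame = base frame: x ahead of the robot, y to its left, z up, the work surface at z = 0. Lengths are in mm, angles in rad, forces in N, time in s.
With the tool pointing down it reaches from about 400 to 825 mm from the base axis. Payload 7 kg.
Tool frame: the origin (TCP) lies on the centre line of the jaws, within the pads' length; the fingertips stand 22 mm ahead of it and the grasp point (between the pads) lies 3 mm ahead of it; z points along the fingers, x is the direction in which the jaws open and shut, and the axes are right-handed (so a half turn about z gives the same grasp; the last joint's range is limited). The gripper opens to 88 mm and grips with 3 to 60 N. Pads are 19 mm wide; open, the fingers measure 130 mm over their backs; the gripper's body (78 mm by 193 mm) begins 47 mm behind the grasp point.
Start: joints at [1.485, 0.359, 0.012, 0, -1.224, -0.288], TCP at [246.487, 628.363, 248.561] pointing down, gripper open.
Joint ranges: [-3.07, 3.07], [-1.43, 2.12], [-1.02, 1.25], [-3.03, 1.67], [-3.05, -0], [-3.03, 3.03]. Speed limits (rad/s): [2.39, 2.39, 3.01, 3.14, 3.14, 3.14].

INTERFACE

Orientations are given as a rotation vector (axis times angle).
In Python, from rig import r gives the robot as it stands.
- The arm moves only by the tool move_arm, never from a script. Its argument "steps" is one flat list of numbers, 6 for each row, row after row: the shift along the tool's x, y, z in units of 12 cm (1.0 is 12 cm), then the turn, a rotation vector about the tool's x, y, z in units of 180 degrees (1.0 is 180 degrees). In form: [dx, dy, dz, ax, ay, az, dx, dy, dz, ax, ay, az, ...]. A call has 1 to 20 rows; each row is the pose to reach, as a shift and turn from the pose commanded when the call began, along the tool's axes at that moment, turning the shorter way round; what a row does not reach only later rows make up. A row lasts 1/8 s, in which the tool goes at most 62.5 mm and 10.7 degrees, less where a joint would pass 70% of its speed; a pose out of reach is approached as far as the arm can. A call with a number of a shift or a turn outside -1 to 1 is refused whole. A call with a gripper value outside its range is refused whole. "grip" is the opening, from -1 (shut) to 1 (fully open), so that 0 is half open, set as the call begins (left out, the last holds). The fingers move at their own pace and stop on an object; "squeeze" is the grip in N (left out, the last holds). Time passes only in rows, so rows that repeat a pose let the fingers close. It gives the time, the measured TCP pose, the force and the opening at its end, in the units of the state.
- r.get_obs(): the state, without advancing time (a new reading comes with each control period).
- r.read_camera(name): name is "scene" or "top" or "wrist"; returns a dict with "frame" (420x560x3 uint8, blue, green, red), "z_map" (420x560 float32, mm along the optical axis (not along the pixel's ray), 0 where there is no reading), "fx", "fy", "cx", "cy" (pixels), "rvec" (rotation vector, rad) and "tvec" (3), from world to camera coordinates, as OpenCV has them; the wrist camera has in their place "tool_from_camera" (4x4, takes a point from camera to tool coordinates, whose origin is the TCP and whose axes are the tool frame's). Camera axes: x right, y down, z forward; pixel columns grow to the right and rows downward; lengths in mm; the calibration is good to about 2 mm. A picture is of the moment at which its call begins: read the wrist's pose just before it.
- r.close_job(): hands the job in, once; it reports no verdict.
The state is a dict: "clock": time; "q": joint angles; "qvel": joint speeds; "joint_efforts": joint torques, N m; "tcp_pos": TCP position; "tcp_rot": TCP orientation; "wrist_force": force on the tool from outside, world axes, zero at the start; "moment": the same for the moment, N m; "finger_gap": finger opening in mm.
Only numpy, scipy, OpenCV 4.12 (cv2) and the standard library are available. Lean on these libraries where they do the work, as an engineer would, in place of code of your own. Each camera call takes 0.05 s, during which the arm holds its last target.

TASK

Load the plain rectangular casting, open side up as it lies, into the nest on the bench: draw the sprung curved arm back by its knob until it stays back by itself, set the casting flat on the plate with its long side along the straight steel edge, and slide it gently along that edge until you feel it bear on the round end stop. Let go of it there and bring the arm back over, so that its spring holds the casting against edge and stop. Press only lightly (a hard shove turns the stop out of its setting), and leave the other things on the bench alone.

Things in the scene. Friction and masses are not known exactly. Their poses are not given: they have to be found in the camera images.
- casting: the casting to load: a grey cast-aluminium half housing, a plain rectangle 60 x 110 mm, 26 mm high at its rim (bosses inside reach 28 mm), about 0.3 kg, lying open side up on an 18 mm plywood board. Origin: centre of its underside; x along the 60 mm width, y along the 110 mm length, z up. Its four outer faces are flat and upright; take it across the 60 mm width. Either end may point to the stop.
- nest: the loading nest: aluminium plate 127 x 224 mm, 12 mm thick, bolted to the bench. Origin: on the bench, under where the centre of a loaded casting belongs (x exactly; y within 9 mm, see end_stop). Loaded, the casting lies flat on the plate, its length along nest y. Nest +x points to the long edge, -y to the end stop, z up; the arm's hub is at the +x, +y corner; the -x side is open.
- long_edge: the straight steel edge: a fixed bar 12 mm wide (nest x), 102 mm long (nest y), 8 mm high above the plate. Origin: centre of its underside, on the plate. Its working face, towards nest -x, is 6 mm from the origin, at nest x = +30 mm. Fingers that hold the casting by its upper 15 mm pass over it. Push the casting on it with less than 25 N.
- end_stop: the round end stop: an eccentric steel disc 32 mm across, top 8 mm (screw head 12 mm) above the plate. Origin: on the plate, on the screw's axis, at nest (12, -71) mm. The disc is set so that the casting bears on it 7 to 25 mm from that axis towards nest +y; the setting is not measured and must be felt. It stands firm under a light push; over 15 N is too much.
- clip (a joint): angle of the curved arm about its upright hinge, rad: 0 at rest, nest empty; grows as drawn back (clockwise from above) to 0.76, fully back. The spring is over-centre: above about 0.42 the arm goes back and stays there, below it swings to the casting; about 6 N at the knob takes it over. On a loaded casting it stops at 0.03 to 0.21, holding it with some 6 N, without pushing it along to the stop.
- clip_knob (a point): middle of the black knob standing on the arm's free end, 130 mm from the hinge axis: 16 mm across, 36 mm tall; reaches 18 mm above and 18 mm below this point, which is 58 mm above the bench. The knob is round and turns freely enough between fingers to be carried along the arc.
- other_casting: another casting, to be left alone: lobed outline 67 x 100 mm, 28 mm high, with many bosses. Origin: centre of its underside.
- block_a: a dark clamp block about 24 x 60 x 29 mm lying on the bench, to be left alone. Origin: centre of its underside.
- block_b: a dark clamp block about 24 x 63 x 28 mm, to be left alone. Origin as block_a.
- block_d: a dark clamp block about 25 x 52 x 21 mm on the perforated plate, to be left alone. Origin as block_a.
- cap_a: a red plastic cap 33 mm across, 14 mm high, near the other casting, to be left alone. Origin: centre of its underside.
- clip_hinge (a point): the sprung arm: a bent steel bar 10 mm thick, its underside 5 mm above the plate, polished, swings level round the hub; it bears on the casting's corner at nest -x, +y. This point: on the hinge axis, at the height of clip_knob (nest x = 48, y = 92 mm). Drawn back, it leaves the casting's place quite free.

How it is judged (in metres and radians):
On the way, in this order (a step that is already met when the one before it is completed fails the run):
1. the arm is drawn back and stays back (value of joint clip above 0.68 rad), for 0.3 s.
2. with the arm back, the casting lies flat along the long edge and bears on the end stop (more than 1 N) (x of casting in the frame of nest between -0.002 and 0.002 m and y of casting in the frame of nest between -0.012 and 0.012 m and z of casting in the frame of nest below 0.015 m and angle between the y axis of casting and the y axis of nest, either way round below 0.02 rad and angle between casting's own z axis and vertical below 0.05 rad and value of joint clip above 0.6 rad and contact force between casting and end_stop above 1 N), for 0.1 s.
At the end, for the whole second after the job is handed in: The casting lies flat on the plate along the long edge (within 2 mm and 0.02 rad), still bears on the end stop (more than 0.3 N), the arm is back over (below 0.3 rad) and presses on the casting with more than 2 N, and all is at rest and released (x of casting in the frame of nest between -0.002 and 0.002 m and y of casting in the frame of nest between -0.012 and 0.012 m and z of casting in the frame of nest below 0.015 m and angle between the y axis of casting and the y axis of nest, either way round below 0.02 rad and angle between casting's own z axis and vertical below 0.05 rad and value of joint clip below 0.3 rad and contact force between clip and casting above 2 N and contact force between casting and end_stop above 0.3 N and linear speed of casting below 0.01 m/s); the robot touches nothing.
It fails at once if the casting is pressed on the round end stop with more than 15 N (the stop would turn out of its setting) (contact force between casting and end_stop above 15 N).
It fails at once if the casting is pressed on the long edge with more than 25 N (contact force between casting and long_edge above 25 N).
It fails at once if the other casting, a clamp block or the red cap near the work is moved by more than 15 mm (distance of any of other_casting, block_a, block_b, block_d, cap_a from where it was at the start of the episode above 0.015 m).
It also fails if it takes over 72 s, if anything falls off the work surface, if the arm or the gripper's body presses on something with over 40 N, if the wrist force passes 120 N, or if a joint passes its speed limit or range.

## Working session

There is one attempt and no reset: what is moved stays moved. The work goes in short steps, Python scripts to look and compute and a tool call to move; the robot and the scene stay as the last step left them, time stands still between calls to the robot, and variables do not carry over. Pictures are saved under pics/ and viewed, and the job is handed in when it is done.

Besides the shell and the picture viewer there is one more tool, called after "Emit:" as name(argument=value, ...) on one line, values as JSON. move_arm: Moves the arm, as the interface text tells. Its arguments: {"type":"object","properties":{"steps":{"type":"array"},"grip":{"type":"number"},"squeeze":{"type":"number"}},"required":["steps"]}

```bash
ls; mkdir -p pics; python3 - <<'E'
from rig import r
import cv2,numpy as np
o=r.get_obs();print(o)
for n in("scene","top","wrist"):
    c=r.read_camera(n);cv2.imwrite(f"pics/{n}0.png",c["frame"]);np.savez(f"{n}0.npz",**c)
    print(n,c["fx"],c["cx"],c["cy"],c.get("rvec"),c.get("tvec"),c.get("tool_from_camera"))
E
```

```text
pics
{'clock': 0.0, 'q': array([ 1.48507790e+00,  3.59394813e-01,  1.10456194e-02, -3.47831093e-04,
       -1.22407483e+00, -2.88080468e-01]), 'qvel': array([-0.00251394,  0.00067218,  0.00026397,  0.00014435,  0.00010302,
       -0.00201067]), 'joint_efforts': array([-2.74924656e-03, -5.82707191e+01,  2.93053919e+01,  6.99676126e+00,
        7.12816996e-03, -1.78567143e-04]), 'tcp_pos': array([246.34941682, 627.95487787, 247.61217342]), 'tcp_rot': array([ 1.76910568e+00, -2.59457355e+00,  1.65590631e-03]), 'wrist_force': array([-0.99539722, -0.24683585,  0.62681832]), 'moment': array([-0.06085836,  0.04410999,  0.03353414]), 'finger_gap': 87.69768502181054}
scene 492.20489288504433 279.4326466499353 212.2882558633475 [ 1.99903818 -0.99711186  0.53050487] [-269.87240624  362.58346411  804.95569125] None
top 525.5592987135203 275.53626787820303 204.42927066896053 [ 2.13337205 -2.11936335  0.20533346] [  99.2147338   560.92751743 1114.26953332] None
wrist 319.2201868305311 281.35629457008514 202.72697405178474 None None [[ 9.99999714e-01  6.75592681e-04  3.39186346e-04  1.03883393e+00]
 [-7.38039718e-04  9.69618124e-01  2.44622463e-01 -6.60686200e+01]
 [-1.63616082e-04 -2.44622644e-01  9.69618345e-01 -1.35576894e+02]
 [ 0.00000000e+00  0.00000000e+00  0.00000000e+00  1.00000000e+00]]
```

View pics/scene0.png

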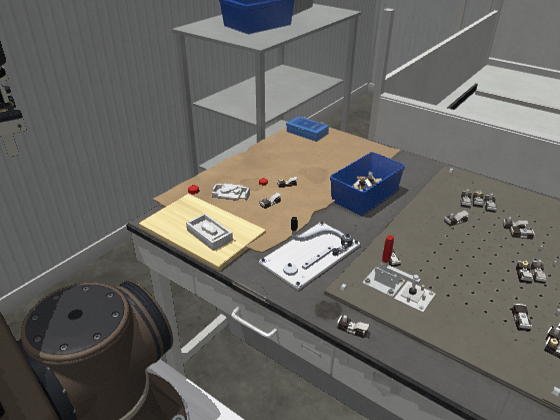

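View pics/top0.png

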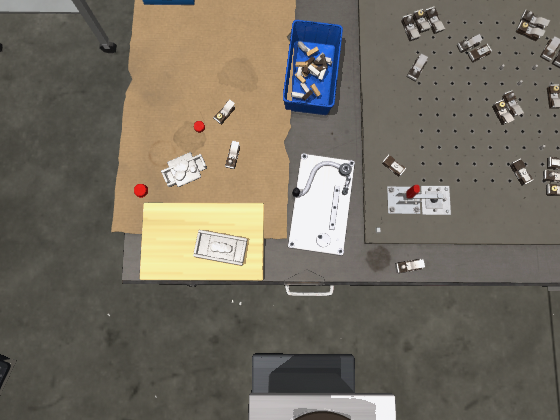

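View pics/wrist0.png

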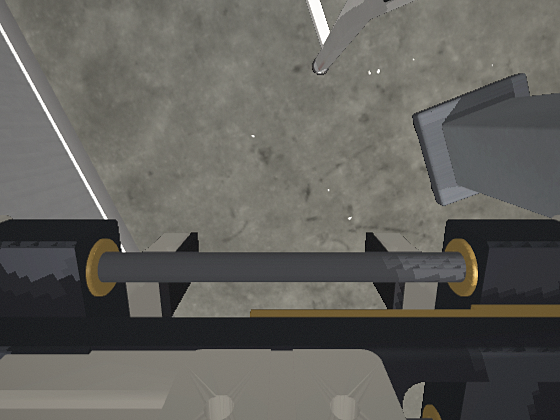

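```bash
cat > h.py <<'E'
import numpy as np,cv2
def load(n): return dict(np.load(n,allow_pickle=True))
def ray(c,u,v):
    R=cv2.Rodrigues(np.array(c["rvec"],float))[0];t=np.array(c["tvec"],float)
    d=R.T@np.array([(u-c["cx"])/c["fx"],(v-c["cy"])/c["fy"],1.]);return -R.T@t,d
def onz(c,u,v,z):
    o,d=ray(c,u,v);return o+d*(z-o[2])/d[2]
def dep(c,u,v):
    o,d=ray(c,u,v);return o+d*c["z_map"][int(round(v)),int(round(u))]
def pix(c,p):
    return cv2.projectPoints(np.array([p],float),np.array(c["rvec"],float),np.array(c["tvec"],float),np.array([[c["fx"],0,c["cx"]],[0,c["fy"],c["cy"]],[0,0,1.]]),None)[0].ravel()
E
python3 - <<'E'
from h import *
c=load("top0.npz");s=load("scene0.npz")
for nm,u,v in[("knob",296,191),("hub",346,169),("stop",323,240),("edge",334,208),("cast",221,247),("board",160,260),("bench",345,260),("plate",310,230)]:
    print(nm,dep(c,u,v).round(1))
for nm,u,v in[("knob",294,222),("hub",347,240),("stop",290,268),("board",160,220)]: print(nm,dep(s,u,v).round(1))
f=c["frame"];a=cv2.resize(f[145:260,280:365],None,fx=7,fy=5.2,interpolation=3)
a=cv2.resize(f[145:260,280:365],None,fx=5.2,fy=5.2,interpolation=3);cv2.imwrite("pics/nest.png",a)
a=cv2.resize(f[195:290,130:275],None,fx=5.4,fy=5.4,interpolation=3);cv2.imwrite("pics/cast.png",a)
E
```

```text
knob [585.7  58.6  77.1]
hub [646.3 -57.2  37.8]
stop [485.3  -4.6  21.3]
edge [558.5 -30.3  22.5]
cast [465.5 222.2  45.1]
board [438.5 360.9  15.9]
bench [ 4.425e+02 -5.640e+01 -4.000e-01]
plate [508.7  24.1  15.5]
knob [583.5  55.5  65.8]
hub [638.4 -62.   32.9]
stop [486.2  -3.8  19.9]
board [436.2 370.6  17.5]
```

View pics/nest.png

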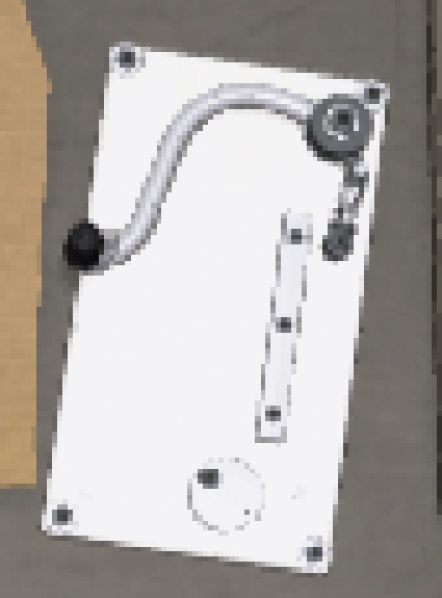

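View pics/cast.png

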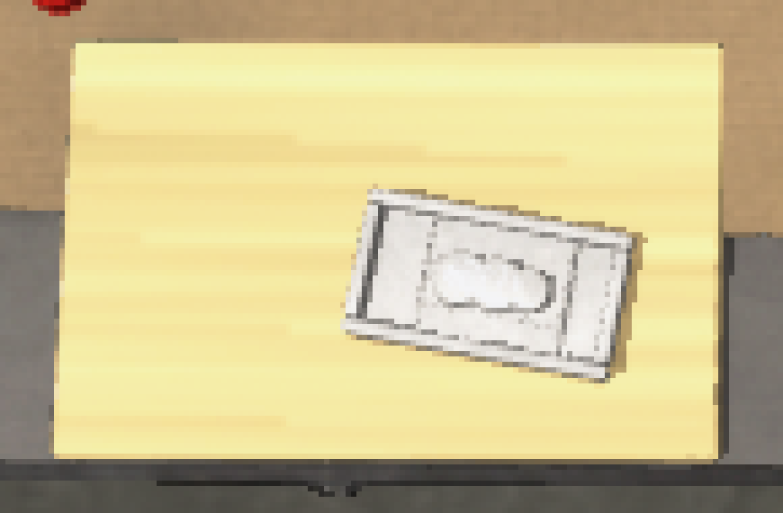

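```bash
python3 - <<'E'
from h import *
c=load("top0.npz");s=load("scene0.npz")
g=lambda U,V:(280+(U+.5)/5.2-.5,145+(V+.5)/5.2-.5)
P={}
for nm,U,V,z in[("c1",110,42,12),("c2",388,83,12),("c3",328,575,12),("c4",42,532,12),("screw",209,477,24),("hub",343,121,38),("knobtop",85,240,76),("eTL",285,211,20),("eTR",312,215,20),("eBL",256,437,20),("eBR",283,441,20),("s1",127,58,14),("s2",373,94,14),("s3",315,552,14),("s4",62,515,14)]:
    P[nm]=onz(c,*g(U,V),z);print(nm,P[nm].round(1))
a=lambda d:np.degrees(np.arctan2(d[1],d[0]))
print("ydir",a(P["c1"]-P["c4"]),a(P["c2"]-P["c3"]),a(P["eTL"]-P["eBL"]),a(P["eTR"]-P["eBR"]),a(P["s1"]-P["s4"]),a(P["s2"]-P["s3"]), "hub-screw",a(P["hub"]-P["screw"]),np.linalg.norm((P["hub"]-P["screw"])[:2]),"expect off",np.degrees(np.arctan2(36,163)),np.hypot(36,163))
# casting
h=lambda U,V:(130+(U+.5)/5.4-.5,195+(V+.5)/5.4-.5)
Q=[onz(c,*h(*p),44) for p in[(371,190),(635,235),(607,381),(343,333)]]
for q in Q:print(q.round(1))
print(np.mean(Q,0),[ (np.linalg.norm(Q[i]-Q[i-1]),a(Q[i]-Q[i-1])) for i in range(4)])
# scene crops
f=s["frame"];cv2.imwrite("pics/sn.png",cv2.resize(f[205:300,250:370],None,fx=6,fy=6,interpolation=3))
cv2.imwrite("pics/sc.png",cv2.resize(f[190:270,135:265],None,fx=6,fy=6,interpolation=3))
E
```

```text
c1 [691.6  44.4  12. ]
c2 [673.5 -80.5  12. ]
c3 [452.3 -49.6  12. ]
c4 [470.2  74.6  12. ]
screw [493.3   2.8  24. ]
hub [648.9 -56.2  38. ]
knobtop [586.5  58.6  76. ]
eTL [612.4 -32.3  20. ]
eTR [610.6 -44.3  20. ]
eBL [511.4 -18.2  20. ]
eBR [509.8 -30.   20. ]
s1 [683.6  36.9  14. ]
s2 [667.7 -73.3  14. ]
s3 [462.1 -43.9  14. ]
s4 [477.5  66.   14. ]
ydir -7.781888937801811 -7.954413078721121 -7.968685072814777 -8.073955419744358 -8.04265966290366 -8.156635796445144 hub-screw -20.76626214413095 166.39467495793676 expect off 12.454349298158563 166.9281282468596
[503.5 273.4  44. ]
[485.7 165.   44. ]
[426.2 175.4  44. ]
[444.9 282.8  44. ]
[465.05078938 224.16174822  44.        ] [(np.float64(59.353065965295656), np.float64(-9.124220828601027)), (np.float64(109.88361690111684), np.float64(-99.32483177750807)), (np.float64(60.40912320883238), np.float64(170.10178401105313)), (np.float64(109.07635908957037), np.float64(80.12183025866747))]
```

View pics/sn.png

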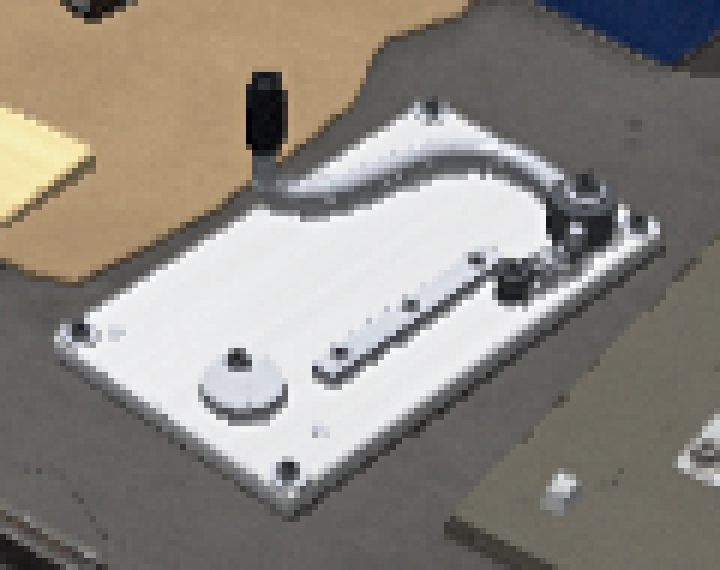

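View pics/sc.png

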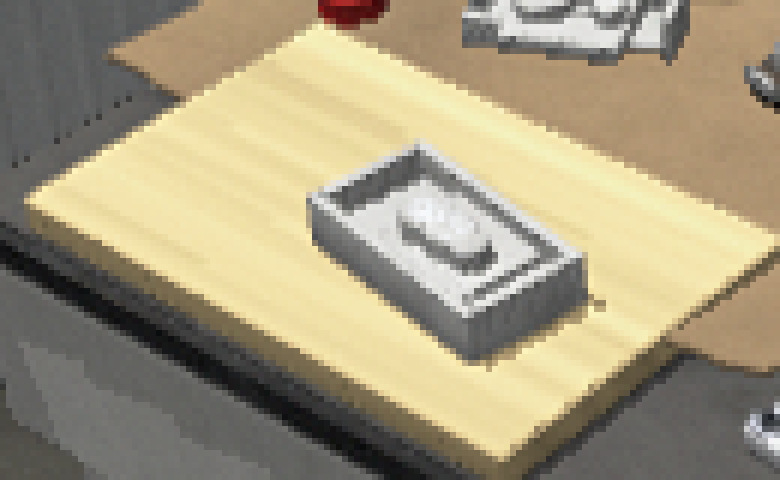

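```bash
cat >> h.py <<'E'
def Rd(ang):  # tool pointing down, tool x at world angle ang deg
    a=np.radians(ang);x=np.array([np.cos(a),np.sin(a),0]);z=np.array([0,0,-1.]);return np.stack([x,np.cross(z,x),z],1)
def delta(o,p,ang):
    R=cv2.Rodrigues(np.array(o["tcp_rot"],float))[0]
    d=R.T@(np.array(p,float)-o["tcp_pos"]);w=cv2.Rodrigues(R.T@Rd(ang))[0].ravel()
    return (d/120).round(4),(w/np.pi).round(4)
PSI=-8.05
def nest(x,y,z=0,O=(564.9,4.5)):
    a=np.radians(PSI);ey=np.array([np.cos(a),np.sin(a)]);ex=np.array([np.sin(a),-np.cos(a)])
    return np.r_[np.array(O)+x*ex+y*ey,z]
def tonest(p,O=(564.9,4.5)):
    a=np.radians(PSI);ey=np.array([np.cos(a),np.sin(a)]);ex=np.array([np.sin(a),-np.cos(a)]);d=np.array(p[:2])-O
    return d@ex,d@ey
HUB=nest(48,92)
def knob(cl,rest=None,z=58):
    a=np.radians(REST-np.degrees(cl));return HUB+np.array([130*np.cos(a),130*np.sin(a),z])
REST=118.5
E
python3 - <<'E'
from h import *
from rig import r
c=load("top0.npz")
for u,v in[(285,108),(287,111),(310,112),(336,112),(311,108),(295,105),(311,110)]:print(u,v,dep(c,u,v).round(0))
print(HUB,knob(0),knob(.76))
p=dep(c,296,191);print("knob ang",np.degrees(np.arctan2(58.6-HUB[1],586.5-HUB[0])))
o=r.get_obs()
for tgt in [(586,58.5,200)]: print(delta(o,tgt,-173))
E
```

```text
285 108 [802.  82.  11.]
287 111 [796.  77.   7.]
310 112 [792.  22.  12.]
336 112 [797. -41.  -1.]
311 108 [789.  22.  45.]
295 105 [793.  60.  54.]
311 110 [ 344.  109. 1198.]
[649.27166755 -55.91044375   0.        ] [587.24102872  58.3357809   58.        ] [683.01630094  69.63357131  58.        ]
knob ang 118.73041527557479
(array([ 3.3842, -4.3683,  0.4035]), array([-3.000e-04, -3.000e-04,  3.421e-01]))
```

Emit:
move_arm(steps=[1,-1,0,0,0,0.342,1,-1,0,0,0,0.342,1,-1,0,0,0,0.342,1,-1,0,0,0,0.342,1,-1,0,0,0,0.342,1,-1,0,0,0,0.342,1,-1,0,0,0,0.342])

```text
clock: 1.02
tcp_pos: [314.4, 472.6, 248.4]
tcp_rot: [0.194, -3.135, 0.0]
wrist_force: [-0.3, -0.2, -0.5]
finger_gap: 87.6
```

```bash
cat > d.py <<'E'
import sys
from h import *
from rig import r
o=r.get_obs();x,y,z,a=map(float,sys.argv[1:5])
R=cv2.Rodrigues(np.array(o["tcp_rot"],float))[0]
print("t",round(o["clock"],2),"tcp",o["tcp_pos"].round(2),"xang",np.degrees(np.arctan2(R[1,0],R[0,0])).round(2),"tilt",np.degrees(np.arccos(-R[2,2])).round(2),"F",o["wrist_force"].round(2),"M",o["moment"].round(2),"gap",round(o["finger_gap"],1))
d,w=delta(o,(x,y,z),a);print(d,w)
E
python3 d.py 586.5 58.5 200 -173
```

```text
t 1.02 tcp [314.36 472.64 248.4 ] xang -172.93 tilt 0.02 F [-0.29 -0.17 -0.48] M [ 0.07 -0.12  0.06] gap 87.6
[-1.8259 -3.7039  0.4041] [-0.0001 -0.0001  0.0004]
```

Emit:
move_arm(steps=[-0.46,-0.93,0,0,0,0,-0.46,-0.93,0,0,0,0,-0.46,-0.93,0,0,0,0])

```text
clock: 1.4
tcp_pos: [384.1, 365.9, 248.7]
tcp_rot: [0.192, -3.136, 0.0]
wrist_force: [0.5, 0.6, -0.5]
finger_gap: 87.6
```

Emit:
move_arm(steps=[-0.46,-0.93,0,0,0,0,-0.46,-0.93,0,0,0,0,-0.46,-0.93,0,0,0,0])

```text
clock: 1.78
tcp_pos: [452.5, 262.4, 248.5]
tcp_rot: [0.191, -3.136, 0.001]
wrist_force: [-0.4, 0.8, -1.0]
finger_gap: 87.4
```

Emit:
move_arm(steps=[-0.46,-0.93,0,0,0,0,-0.46,-0.93,0,0,0,0,-0.46,-0.93,0,0,0,0], grip=-0.2)

```text
clock: 2.15
tcp_pos: [520.9, 158.9, 248.1]
tcp_rot: [0.19, -3.135, 0.001]
wrist_force: [-0.2, -0.1, 0.0]
finger_gap: 63.2
```

Emit:
move_arm(steps=[-0.45,-0.93,0,0,0,0,-0.45,-0.93,0,0,0,0,-0.45,-0.93,0,0,0,0,-0.45,-0.93,0,0,0,0,-0.45,-0.93,0,0,0,0])

```text
clock: 2.78
tcp_pos: [586.5, 58.3, 248.7]
tcp_rot: [-0.196, 3.135, 0.0]
wrist_force: [-0.1, -0.2, -1.0]
finger_gap: 35.1
```

```bash
python3 d.py 586.5 58.5 130 -173; python3 - <<'E'
from rig import r
import cv2,numpy as np
c=r.read_camera("wrist");cv2.imwrite("pics/w1.png",c["frame"]);np.savez("w1.npz",**c)
E
```

```text
t 2.77 tcp [586.46  58.34 248.65] xang -172.83 tilt 0.02 F [-0.1  -0.18 -0.97] M [ 0.07 -0.05  0.02] gap 35.1
[-4.000e-04  1.000e-03  9.888e-01] [0.0001 0.0001 0.0009]
```

View pics/w1.png

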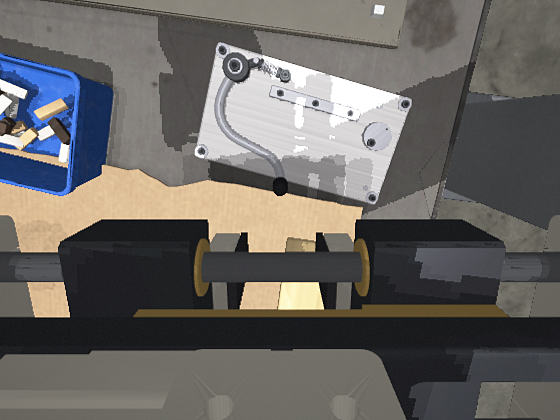

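```bash
cat >> h.py <<'E'
def wonz(c,o,u,v,z):
    T=np.array(c["tool_from_camera"],float);R=cv2.Rodrigues(np.array(o["tcp_rot"],float))[0]
    d=R@T[:3,:3]@np.array([(u-c["cx"])/c["fx"],(v-c["cy"])/c["fy"],1.]);p=R@T[:3,3]+o["tcp_pos"]
    return p+d*(z-p[2])/d[2]
E
python3 - <<'E'
from h import *
from rig import r
o=r.get_obs();c=load("w1.npz")
for n,u,v,z in[("knobtop",280,185.5,76),("hub",235,66,38),("screw",371.5,142,24),("c",219,40,12),("c",414,96,12),("c",377,209,12),("c",194,154,12)]:
    p=wonz(c,o,u,v,z);print(n,p.round(1),np.round(tonest(p),1))
cv2.imwrite("pics/w1n.png",cv2.resize(c["frame"][30:215,185:425],None,fx=3.3,fy=3.3,interpolation=3))
E
```

```text
knobtop [588.7  52.2  76. ] [-50.5  16.9]
hub [648.3 -56.6  38. ] [48.8 91.1]
screw [492.9   0.7  24. ] [ 13.8 -70.8]
c [671.5 -83.8  12. ] [ 72.5 118. ]
c [452.5 -54.3  12. ] [  74.  -103.1]
c [467.4  78.6  12. ] [ -59.7 -106.9]
c [690.8  40.3  12. ] [-53.1 119.7]
```

View pics/w1n.png

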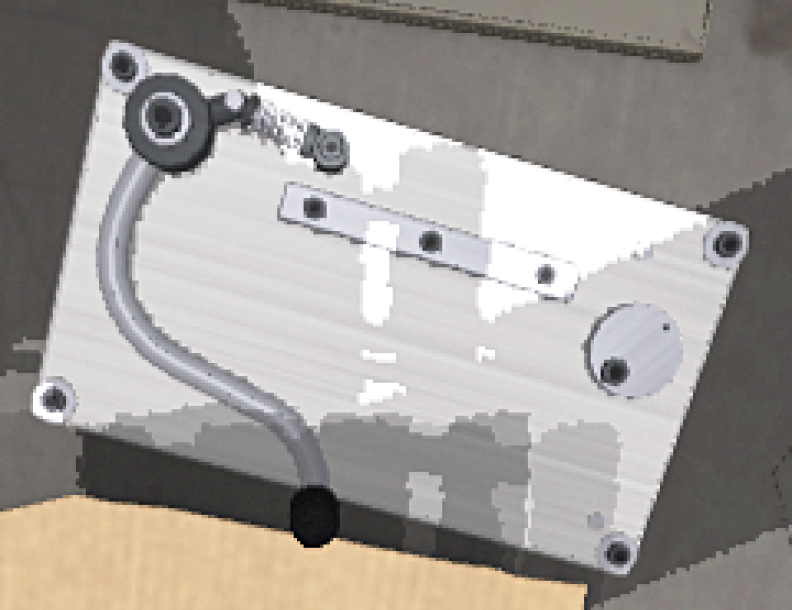

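Emit:
move_arm(steps=[0,0.01,0.99,0,0,0,0,0.01,0.99,0,0,0,0,0.01,0.99,0,0,0])

```text
clock: 3.2
tcp_pos: [583.7, 58.0, 126.4]
tcp_rot: [0.194, -3.128, 0.003]
wrist_force: [0.6, 0.3, 0.9]
finger_gap: 34.9
```

Emit:
move_arm(steps=[0,0,0.2,0,0,0,0,0,0.4,0,0,0,0,0,0.545,0,0,0,0,0,0.545,0,0,0,0,0,0.545,0,0,0])

```text
clock: 3.82
tcp_pos: [588.2, 58.6, 66.7]
tcp_rot: [-0.194, 3.133, 0.001]
wrist_force: [0.3, 0.4, -0.1]
finger_gap: 34.8
```

```bash
python3 d.py 586.5 58.5 64 -173; python3 - <<'E'
from rig import r
import cv2,numpy as np
c=r.read_camera("wrist");cv2.imwrite("pics/w2.png",c["frame"])
c=r.read_camera("top");cv2.imwrite("pics/t2.png",cv2.resize(c["frame"][120:270,270:370],None,fx=4,fy=4))
E
```

```text
t 3.83 tcp [588.17  58.63  66.66] xang -172.91 tilt 0.17 F [ 0.34  0.38 -0.11] M [ 0.07 -0.03 -0.01] gap 34.8
[0.014  0.0007 0.0222] [0.0001 0.001  0.0005]
```

View pics/w2.png

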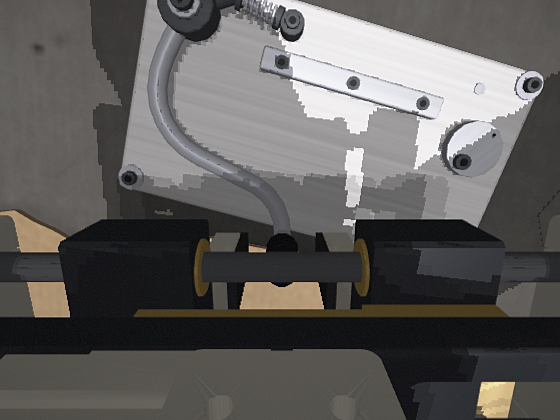

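Emit:
move_arm(steps=[0,0,0,0,0,0,0,0,0,0,0,0,0,0,0,0,0,0,0,0,0,0,0,0], grip=-1, squeeze=8)

```text
clock: 4.42
tcp_pos: [588.2, 58.1, 64.8]
tcp_rot: [-0.193, 3.133, 0.001]
wrist_force: [5.9, -0.9, -1.3]
finger_gap: 15.9
```

```bash
python3 d.py 586.5 58.5 64 -173; python3 - <<'E'
from h import *
from rig import r
o=r.get_obs();R=cv2.Rodrigues(np.array(o["tcp_rot"],float))[0]
print("ang",np.degrees(np.arctan2(o["tcp_pos"][1]-HUB[1],o["tcp_pos"][0]-HUB[0])))
for cl in np.linspace(0,.76,17)[1:]:
    print((R.T@(knob(cl)-knob(0))/120)[:2].round(3))
E
```

```text
t 4.42 tcp [588.22  58.08  64.85] xang -172.96 tilt 0.15 F [ 5.9  -0.94 -1.28] M [-0.26 -2.03 -0.03] gap 15.9
[0.0138 0.0052 0.007 ] [0.0001 0.0008 0.0002]
ang 118.1733419773881
[-0.048  0.018]
[-0.097  0.033]
[-0.147  0.046]
[-0.198  0.057]
[-0.248  0.065]
[-0.299  0.071]
[-0.351  0.074]
[-0.402  0.075]
[-0.454  0.074]
[-0.505  0.07 ]
[-0.556  0.063]
[-0.607  0.054]
[-0.657  0.043]
[-0.707  0.03 ]
[-0.756  0.014]
[-0.804 -0.004]
```

Emit:
move_arm(steps=[-0.048,0.018,0,0,0,0,-0.097,0.033,0,0,0,0,-0.147,0.046,0,0,0,0,-0.198,0.057,0,0,0,0,-0.248,0.065,0,0,0,0,-0.299,0.071,0,0,0,0,-0.351,0.074,0,0,0,0,-0.402,0.075,0,0,0,0,-0.454,0.074,0,0,0,0,-0.505,0.07,0,0,0,0,-0.556,0.063,0,0,0,0,-0.607,0.054,0,0,0,0,-0.657,0.043,0,0,0,0,-0.707,0.03,0,0,0,0,-0.75,0.016,0,0,0,0,-0.77,0.01,0,0,0,0])

```text
clock: 6.42
tcp_pos: [679.1, 70.1, 64.5]
tcp_rot: [-0.192, 3.135, -0.0]
wrist_force: [1.9, -0.8, -2.8]
finger_gap: 16.1
```

```bash
python3 d.py 681 69 64 -173; python3 - <<'E'
from h import *
from rig import r
o=r.get_obs()
print("ang",np.degrees(np.arctan2(o["tcp_pos"][1]-HUB[1],o["tcp_pos"][0]-HUB[0])))
c=r.read_camera("top");cv2.imwrite("pics/t3.png",cv2.resize(c["frame"][120:270,270:370],None,fx=4,fy=4))
c=r.read_camera("wrist");cv2.imwrite("pics/w3.png",c["frame"])
E
```

```text
t 6.42 tcp [679.11  70.13  64.46] xang -172.98 tilt 0.05 F [ 1.9  -0.75 -2.84] M [-0.23 -0.82 -0.03] gap 16.1
[-0.0144 -0.0113  0.0038] [-0.      0.0003  0.0001]
ang 76.68028439975004
```

View pics/w3.png

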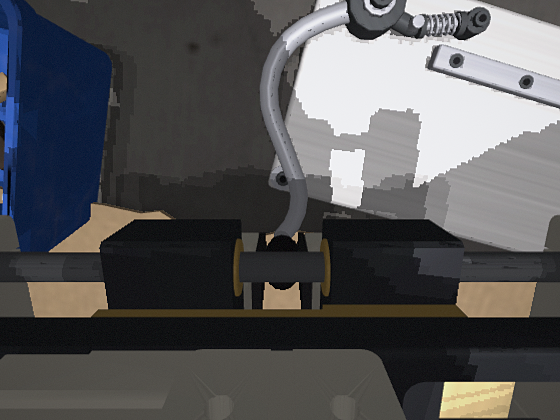

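Emit:
move_arm(steps=[0,0,0,0,0,0,0,0,0,0,0,0,0,0,0,0,0,0,0,0,-0.3,0,0,0,0,0,-0.7,0,0,0,0,0,-1,0,0,0,0,0,-1,0,0,0], grip=-0.2)

```text
clock: 7.4
tcp_pos: [679.8, 70.9, 188.4]
tcp_rot: [-0.193, 3.13, 0.002]
wrist_force: [-0.1, -0.7, -0.0]
finger_gap: 35.2
```

```bash
python3 d.py 465 224 185 170.45; python3 - <<'E'
from h import *
from rig import r
c=r.read_camera("top");cv2.imwrite("pics/t4.png",cv2.resize(c["frame"][120:270,270:370],None,fx=4,fy=4))
c=r.read_camera("scene");cv2.imwrite("pics/s4.png",c["frame"])
E
```

```text
t 7.4 tcp [679.75  70.87 188.45] xang -172.94 tilt 0.35 F [-0.09 -0.71 -0.  ] M [ 0.17 -0.02  0.02] gap 35.2
[1.6194 1.4862 0.0205] [0.0006 0.0019 0.0923]
```

View pics/s4.png

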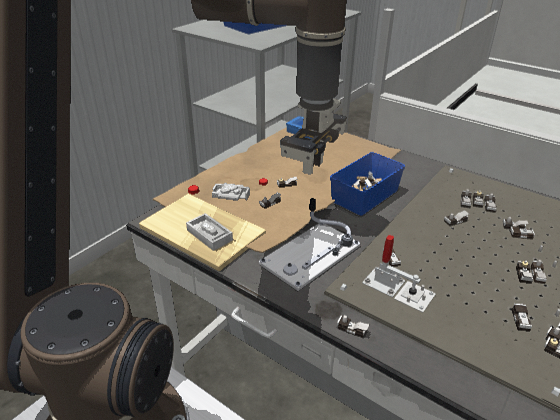

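Arm stays back (knob at ~(312,204) in the picture). Now to the casting.

Emit:
move_arm(steps=[0.8,0.75,0,0,0,0.092,0.8,0.75,0,0,0,0.092,0.8,0.75,0,0,0,0.092,0.8,0.75,0,0,0,0.092], grip=1)

```text
clock: 8.0
tcp_pos: [571.5, 148.2, 183.8]
tcp_rot: [-0.258, -3.13, 0.001]
wrist_force: [0.7, -0.4, 0.4]
finger_gap: 69.5
```

```bash
python3 d.py 465 224 185 170.45
```

```text
t 8.0 tcp [571.47 148.2  183.78] xang 170.59 tilt 0.07 F [ 0.75 -0.38  0.42] M [ 0.07 -0.15  0.03] gap 69.5
[ 0.9787  0.478  -0.0097] [-0.0002 -0.0003  0.0008]
```

Emit:
move_arm(steps=[0.979,0.478,-0.01,0,0,0,0.979,0.478,-0.01,0,0,0,0.979,0.478,-0.01,0,0,0,0.979,0.478,-0.01,0,0,0])

```text
clock: 8.5
tcp_pos: [466.3, 224.0, 185.4]
tcp_rot: [0.26, 3.131, -0.001]
wrist_force: [-0.0, -0.9, 0.0]
finger_gap: 87.5
```

```bash
python3 d.py 465 224 52 170.45;  python3 - <<'E'
from h import *
from rig import r
c=r.read_camera("wrist");cv2.imwrite("pics/w5.png",c["frame"]);np.savez("w5.npz",**c)
E
```

```text
t 8.5 tcp [466.28 223.97 185.39] xang 170.51 tilt 0.02 F [-0.01 -0.92  0.02] M [ 0.12 -0.1  -0.05] gap 87.5
[ 0.0106 -0.0012  1.1115] [-0.0001  0.      0.0003]
```

View pics/w5.png

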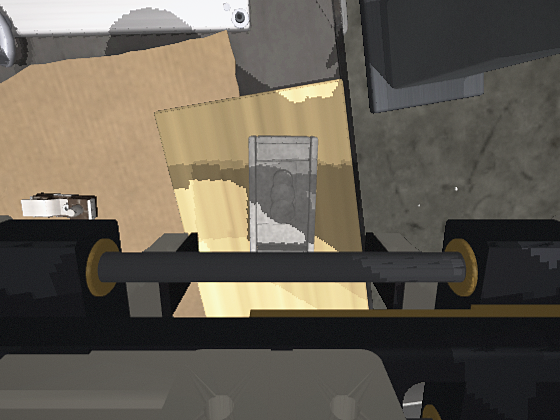

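Emit:
move_arm(steps=[0.01,0,0.3,0,0,0,0.01,0,0.6,0,0,0,0.01,0,0.8,0,0,0,0.01,0,0.95,0,0,0,0.01,0,0.95,0,0,0,0.01,0,0.95,0,0,0])

```text
clock: 9.3
tcp_pos: [465.5, 223.8, 71.9]
tcp_rot: [0.263, 3.13, -0.0]
wrist_force: [0.4, -0.0, 1.0]
finger_gap: 87.8
```

```bash
python3 d.py 465 224 52 170.45
```

```text
t 9.3 tcp [465.52 223.78  71.87] xang 170.4 tilt 0.02 F [ 0.44 -0.    0.96] M [ 0.09 -0.07 -0.02] gap 87.8
[0.0046 0.0011 0.1656] [-0.      0.0001 -0.0003]
```

Emit:
move_arm(steps=[0,0,0.08,0,0,0,0,0,0.165,0,0,0,0,0,0.165,0,0,0,0,0,0.165,0,0,0])

```text
clock: 9.8
tcp_pos: [464.5, 224.2, 51.8]
tcp_rot: [-0.261, -3.131, 0.0]
wrist_force: [0.3, -0.6, -0.0]
finger_gap: 87.4
```

Emit:
move_arm(steps=[0,0,0,0,0,0,0,0,0,0,0,0,0,0,0,0,0,0,0,0,0,0,0,0,0,0,0,0,0,0], grip=-1, squeeze=20)

```text
clock: 10.42
tcp_pos: [464.6, 224.3, 51.9]
tcp_rot: [0.261, 3.13, 0.0]
wrist_force: [-0.3, 0.5, 2.0]
finger_gap: 60.1
```

```bash
python3 d.py 465 224 52 170.45
```

```text
t 10.43 tcp [464.65 224.25  51.91] xang 170.47 tilt 0.02 F [-0.27  0.52  2.05] M [ 0.15 -0.09  0.05] gap 60.1
[-0.0033 -0.0016 -0.0007] [0.0001 0.0001 0.0001]
```

Emit:
move_arm(steps=[0,0,-0.1,0,0,0,0,0,-0.3,0,0,0,0,0,-0.6,0,0,0,0,0,-0.7,0,0,0,0,0,-0.7,0,0,0])

```text
clock: 11.05
tcp_pos: [464.5, 224.3, 136.3]
tcp_rot: [0.262, 3.13, 0.002]
wrist_force: [-0.4, 0.3, -4.5]
finger_gap: 59.6
```

```bash
python3 -c "
from h import *;print(nest(-5,20))"; python3 d.py 585.4 6.7 130 81.95
```

```text
[585.4031109    6.64998681   0.        ]
t 11.05 tcp [464.52 224.29 136.26] xang 170.44 tilt 0.09 F [-0.35  0.25 -4.54] M [ 0.03 -0.03 -0.02] gap 59.6
[-1.2943 -1.621   0.0504] [ 5.000e-04 -2.000e-04  4.916e-01]
```

Emit:
move_arm(steps=[-0.13,-0.16,0,0,0,0.055,-0.3,-0.37,0,0,0,0.11,-0.45,-0.56,0,0,0,0.165,-0.6,-0.75,0,0,0,0.22,-0.65,-0.81,0,0,0,0.275,-0.65,-0.81,0,0,0,0.33,-0.65,-0.81,0,0,0,0.385,-0.65,-0.81,0,0,0,0.44,-0.65,-0.81,0,0,0,0.4916,-0.65,-0.81,0,0,0,0.4916,-0.65,-0.81,0,0,0,0.4916])

```text
clock: 12.42
tcp_pos: [524.9, 115.1, 134.9]
tcp_rot: [-2.368, -2.064, 0.002]
wrist_force: [-0.6, -1.1, -3.9]
finger_gap: 59.7
```

```bash
python3 d.py 585.4 6.7 130 81.95
```

```text
t 12.43 tcp [524.87 115.12 134.87] xang 82.17 tilt 0.09 F [-0.6  -1.09 -3.94] M [ 0.05 -0.17 -0.01] gap 59.7
[-0.8263  0.6228  0.0405] [-0.0004  0.0003  0.0012]
```

Emit:
move_arm(steps=[-0.3,0.22,0,0,0,0.001,-0.6,0.45,0,0,0,0.001,-0.83,0.623,0.04,0,0,0.001,-0.83,0.623,0.04,0,0,0.001,-0.83,0.623,0.04,0,0,0.001])

```text
clock: 13.05
tcp_pos: [585.1, 6.1, 130.5]
tcp_rot: [-2.373, -2.057, 0.001]
wrist_force: [0.1, 0.8, -2.0]
finger_gap: 60.1
```

```bash
python3 d.py 585.4 6.7 56 81.95;  python3 - <<'E'
from h import *
from rig import r
c=r.read_camera("wrist");cv2.imwrite("pics/w6.png",c["frame"]);np.savez("w6.npz",**c)
c=r.read_camera("scene");cv2.imwrite("pics/s6.png",cv2.resize(c["frame"][150:330,220:420],None,fx=3.3,fy=3.3))
E
```

```text
t 13.05 tcp [585.1    6.13 130.46] xang 81.84 tilt 0.05 F [ 0.13  0.85 -1.95] M [ 0.03 -0.17 -0.03] gap 60.1
[0.0052 0.0023 0.6205] [-0.0003  0.0001 -0.0006]
```

View pics/w6.png

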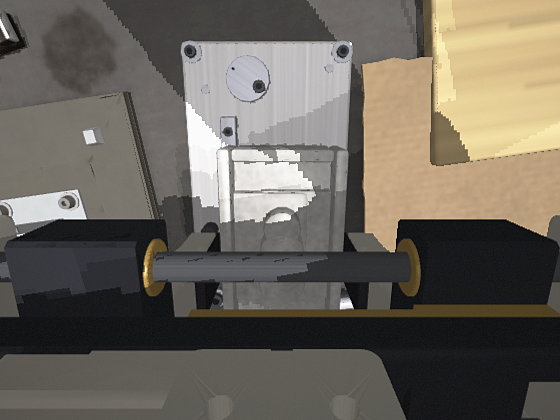

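View pics/s6.png

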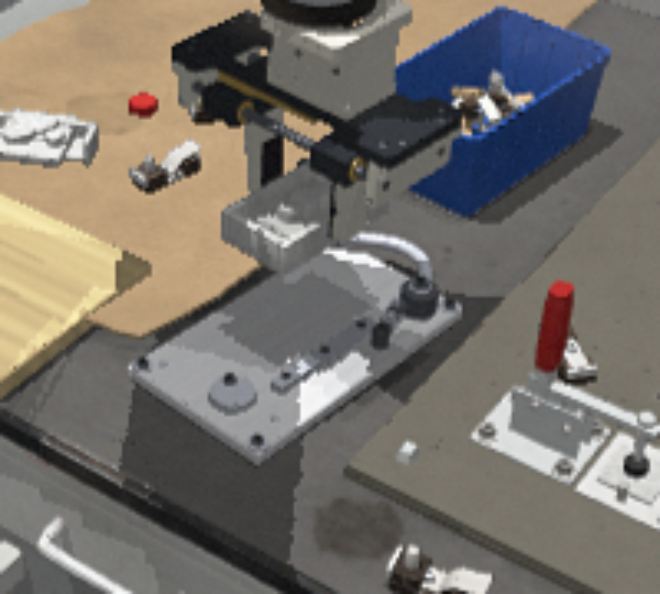

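```bash
python3 - <<'E'
from h import *
from rig import r
o=r.get_obs();c=load("w6.npz")
for n,u,v,z in[("barface",237.5,125,20),("bar +x",220,117,20),("bar end -x",236.5,117,20),("castL",218,151,122.5),("castR",349,150,122.5),("screw",259,87,24),("pL",180.5,42,12),("pR",351,41,12)]:
    p=wonz(c,o,u,v,z);print(n,p.round(1),np.round(tonest(p),1))
print(tonest(o["tcp_pos"]))
cv2.imwrite("pics/w6n.png",cv2.resize(c["frame"][30:230,170:370],None,fx=3.,fy=3.,interpolation=3))
E
```

```text
barface [518.  -18.1  20. ] [ 28.9 -43.3]
bar +x [510.5 -30.   20. ] [ 41.8 -49.1]
bar end -x [512.2 -17.8  20. ] [ 29.5 -49.1]
castL [529.1 -15.  122.5] [ 24.3 -32.7]
castR [536.9  43.  122.5] [-34.2 -33.2]
screw [494.1   2.4  24. ] [ 12.  -69.8]
pL [454.1 -50.1  12. ] [  69.6 -102.1]
pR [470.9  73.2  12. ] [ -54.8 -102.7]
(np.float64(-5.1284369604435875), np.float64(19.740640633182622))
```

View pics/w6n.png

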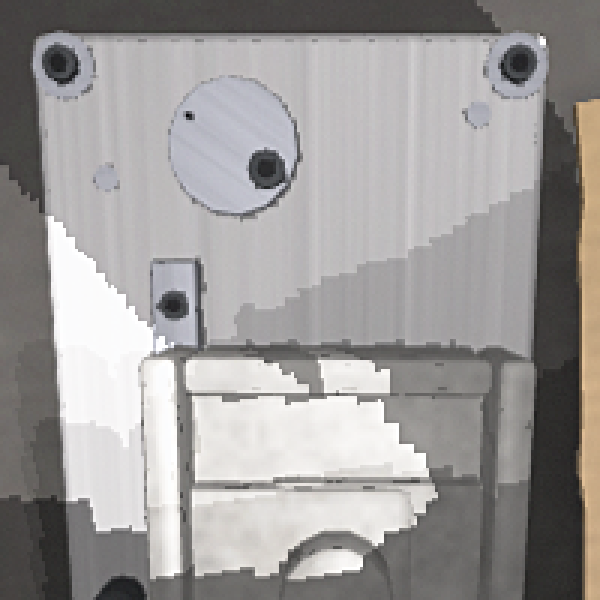

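Emit:
move_arm(steps=[0.0,0,0.15,0,0,0,0.0,0,0.35,0,0,0,0.0,0,0.5,0,0,0,0,0,0.6,0,0,0,0,0,0.6,0,0,0,0,0,0.6,0,0,0])

```text
clock: 13.9
tcp_pos: [586.0, 6.6, 59.7]
tcp_rot: [2.374, 2.057, 0.001]
wrist_force: [1.0, -0.0, -3.7]
finger_gap: 59.8
```

```bash
python3 d.py 585.4 6.7 46 81.95;  python3 - <<'E'
from h import *
c=load("w6.npz")
o=dict(tcp_pos=np.array([585.1,6.13,130.46]),tcp_rot=np.array([-2.373,-2.057,.001]))
p=wonz(c,o,248,102,20);print(tonest(p))
E
```

```text
t 13.9 tcp [585.96   6.61  59.69] xang 81.83 tilt 0.06 F [ 0.98 -0.03 -3.7 ] M [ 0.03 -0.22 -0.04] gap 59.8
[-0.     -0.0049  0.1141] [ 0.0003 -0.0001 -0.0006]
(np.float64(21.15591840025968), np.float64(-59.853969450588494))
```

Emit:
move_arm(steps=[0,0,0.03,0,0,0,0,0,0.06,0,0,0,0,0,0.085,0,0,0,0,0,0.095,0,0,0,0,0,0.095,0,0,0,0,0,0.095,0,0,0])

```text
clock: 14.65
tcp_pos: [585.5, 6.3, 47.6]
tcp_rot: [2.375, 2.057, 0.0]
wrist_force: [-0.5, 0.1, -4.0]
finger_gap: 59.8
```

Emit:
move_arm(steps=[0,0,0.005,0,0,0,0,0,0.01,0,0,0,0,0,0.01,0,0,0])

```text
clock: 15.02
tcp_pos: [585.4, 6.3, 46.3]
tcp_rot: [-2.375, -2.057, 0.0]
wrist_force: [-0.1, 0.3, -3.8]
finger_gap: 59.7
```

```bash
python3 d.py 585.4 6.7 46 81.95
```

```text
t 15.03 tcp [585.43   6.27  46.31] xang 81.79 tilt 0.0 F [-0.14  0.31 -3.77] M [ 0.03 -0.2   0.03] gap 59.7
[ 0.0035 -0.0007  0.0026] [-0.      0.     -0.0009]
```

Emit:
move_arm(steps=[0,0,0.004,0,0,0,0,0,0.004,0,0,0])

```text
clock: 15.28
tcp_pos: [585.5, 6.3, 46.0]
tcp_rot: [2.375, 2.057, 0.0]
wrist_force: [0.4, -0.3, -2.2]
finger_gap: 59.9
```

Emit:
move_arm(steps=[0,0,0.004,0,0,0,0,0,0.004,0,0,0])

```text
clock: 15.52
tcp_pos: [585.5, 6.3, 45.9]
tcp_rot: [2.374, 2.057, 0.0]
wrist_force: [-3.3, -0.1, 5.8]
finger_gap: 59.7
```

Emit:
move_arm(steps=[0,0,0.004,0,0,0,0,0,0.004,0,0,0])

```text
clock: 15.78
tcp_pos: [585.5, 6.3, 45.9]
tcp_rot: [2.374, 2.057, 0.001]
wrist_force: [-5.2, 0.1, 10.7]
finger_gap: 59.6
```

Emit:
move_arm(steps=[0,0,-0.006,0,0,0,-0.01,0,-0.006,0,0,0.0008,-0.02,0,-0.006,0,0,0.0008,-0.03,0,-0.006,0,0,0.0008,-0.03,0,-0.006,0,0,0.0008])

```text
clock: 16.4
tcp_pos: [585.8, 2.9, 45.9]
tcp_rot: [2.376, 2.054, 0.002]
wrist_force: [1.6, 2.8, 2.2]
finger_gap: 60.1
```

```bash
cat > n.py <<'E'
from h import *
from rig import r
o=r.get_obs();R=cv2.Rodrigues(np.array(o["tcp_rot"],float))[0]
a=np.radians(PSI);ey=np.array([np.cos(a),np.sin(a)]);ex=np.array([np.sin(a),-np.cos(a)]);F=o["wrist_force"]
print(round(o["clock"],2),"nest",np.round(tonest(o["tcp_pos"]),2),"z",o["tcp_pos"][2].round(2),"Fnest",(F[:2]@ex).round(2),(F[:2]@ey).round(2),F[2].round(2),"M",o["moment"].round(2),"xang",np.degrees(np.arctan2(R[1,0],R[0,0])).round(2),"gap",round(o["finger_gap"],2))
E
python3 n.py
```

```text
16.4 nest [-1.35 20.89] z 45.94 Fnest -2.99 1.21 2.18 M [ 1.1  -0.69  0.02] xang 81.67 gap 60.11
```

Emit:
move_arm(steps=[-0.003,0,-0.001,0,0,0.001,-0.006,0,-0.001,0,0,0.001,-0.006,0,-0.001,0,0,0.001])

```text
clock: 16.77
tcp_pos: [585.2, 2.0, 45.9]
tcp_rot: [2.38, 2.05, 0.001]
wrist_force: [2.8, 2.8, 2.7]
finger_gap: 59.6
```

```bash
python3 n.py
```

```text
16.77 nest [-0.41 20.47] z 45.93 Fnest -3.13 2.4 2.74 M [ 0.93 -1.06 -0.01] xang 81.48 gap 59.62
```

Emit:
move_arm(steps=[-0.003,0,0,0,0,0,-0.003,0,0,0,0,0])

```text
clock: 17.02
tcp_pos: [585.0, 1.8, 45.9]
tcp_rot: [2.38, 2.05, 0.001]
wrist_force: [2.7, 2.6, 4.1]
finger_gap: 59.7
```

```bash
python3 n.py
```

```text
17.02 nest [-0.1  20.33] z 45.91 Fnest -3.0 2.33 4.06 M [ 1.2  -1.    0.02] xang 81.48 gap 59.72
```

Emit:
move_arm(steps=[0,0,-0.001,0,0,-0.0026,-0.003,0,-0.001,0,0,-0.0026,-0.003,0,-0.001,0,0,-0.0026])

```text
clock: 17.4
tcp_pos: [584.8, 1.5, 45.9]
tcp_rot: [-2.372, -2.06, -0.0]
wrist_force: [2.7, 4.2, 3.9]
finger_gap: 59.7
```

```bash
python3 n.py
```

```text
17.4 nest [ 0.18 20.1 ] z 45.91 Fnest -4.56 2.09 3.86 M [ 1.72 -0.82  0.07] xang 81.95 gap 59.69
```

Emit:
move_arm(steps=[-0.003,0,0,0,0,0,-0.004,0,0,0,0,0])

```text
clock: 17.65
tcp_pos: [584.8, 1.5, 45.9]
tcp_rot: [-2.372, -2.06, -0.001]
wrist_force: [0.8, 7.4, 3.8]
finger_gap: 59.9
```

```bash
python3 n.py
```

```text
17.65 nest [ 0.23 20.12] z 45.94 Fnest -7.42 -0.28 3.83 M [ 2.76 -0.61  0.1 ] xang 81.95 gap 59.88
```

Emit:
move_arm(steps=[0,-0.01,0,0,0,0,0,-0.02,0,0,0,0,0,-0.03,0,0,0,0,0,-0.04,0,0,0,0,0,-0.05,0,0,0,0,0,-0.06,0,0,0,0,0,-0.07,0,0,0,0,0,-0.08,0,0,0,0])

```text
clock: 18.65
tcp_pos: [576.3, 2.6, 45.9]
tcp_rot: [2.37, 2.06, 0.003]
wrist_force: [4.5, 4.5, -0.5]
finger_gap: 59.5
```

```bash
python3 n.py
```

```text
18.65 nest [ 0.25 11.52] z 45.95 Fnest -5.05 3.8 -0.52 M [ 1.68 -2.09  0.33] xang 82.0 gap 59.53
```

Emit:
move_arm(steps=[0,-0.007,0,0,0,0,0,-0.014,0,0,0,0,0,-0.021,0,0,0,0,0,-0.028,0,0,0,0,0,-0.035,0,0,0,0,0,-0.042,0,0,0,0,0,-0.05,0,0,0,0])

```text
clock: 19.52
tcp_pos: [570.4, 3.5, 45.9]
tcp_rot: [2.37, 2.06, 0.003]
wrist_force: [6.5, 3.9, -0.7]
finger_gap: 59.4
```

```bash
python3 n.py
```

```text
19.52 nest [0.23 5.54] z 45.94 Fnest -4.74 5.94 -0.72 M [ 1.67 -2.12  0.36] xang 82.0 gap 59.42
```

Emit:
move_arm(steps=[0,-0.006,0,0,0,0,0,-0.012,0,0,0,0,0,-0.018,0,0,0,0,0,-0.025,0,0,0,0])

```text
clock: 20.02
tcp_pos: [567.4, 3.9, 46.0]
tcp_rot: [2.37, 2.06, 0.003]
wrist_force: [5.0, 4.9, -0.9]
finger_gap: 60.3
```

```bash
python3 n.py
```

```text
20.02 nest [0.2  2.59] z 45.98 Fnest -5.59 4.26 -0.89 M [ 1.66 -2.09  0.39] xang 82.0 gap 60.25
```

Emit:
move_arm(steps=[0,-0.006,0,0,0,0,0,-0.012,0,0,0,0,0,-0.018,0,0,0,0,0,-0.024,0,0,0,0])

```text
clock: 20.52
tcp_pos: [564.5, 4.3, 46.0]
tcp_rot: [2.37, 2.06, 0.003]
wrist_force: [5.4, 4.6, -1.2]
finger_gap: 59.8
```

```bash
python3 n.py
```

```text
20.52 nest [ 0.21 -0.33] z 45.96 Fnest -5.26 4.71 -1.16 M [ 1.72 -2.18  0.37] xang 82.0 gap 59.83
```

Emit:
move_arm(steps=[0,-0.004,0,0,0,0,0,-0.008,0,0,0,0])

```text
clock: 20.78
tcp_pos: [563.6, 4.5, 46.0]
tcp_rot: [2.37, 2.06, 0.003]
wrist_force: [6.0, 4.2, -0.4]
finger_gap: 59.7
```

```bash
python3 n.py
```

```text
20.77 nest [ 0.2  -1.28] z 45.96 Fnest -5.04 5.33 -0.37 M [ 1.71 -2.14  0.37] xang 82.0 gap 59.73
```

Emit:
move_arm(steps=[0,-0.004,0,0,0,0,0,-0.008,0,0,0,0])

```text
clock: 21.02
tcp_pos: [562.7, 4.6, 46.0]
tcp_rot: [2.37, 2.061, 0.003]
wrist_force: [5.3, 5.5, -0.2]
finger_gap: 59.9
```

```bash
python3 n.py
```

```text
21.02 nest [ 0.18 -2.23] z 45.96 Fnest -6.23 4.47 -0.17 M [ 1.72 -2.1   0.33] xang 82.01 gap 59.94
```

Emit:
move_arm(steps=[0,-0.004,0,0,0,0,0,-0.008,0,0,0,0])

```text
clock: 21.28
tcp_pos: [561.7, 4.7, 45.9]
tcp_rot: [2.37, 2.061, 0.003]
wrist_force: [4.7, 4.9, -0.3]
finger_gap: 59.9
```

```bash
python3 n.py
```

```text
21.27 nest [ 0.21 -3.19] z 45.95 Fnest -5.48 3.94 -0.3 M [ 1.68 -2.13  0.35] xang 82.0 gap 59.93
```

Emit:
move_arm(steps=[0,-0.004,0,0,0,0,0,-0.008,0,0,0,0])

```text
clock: 21.52
tcp_pos: [560.8, 4.9, 46.0]
tcp_rot: [2.37, 2.06, 0.003]
wrist_force: [4.9, 4.1, -0.0]
finger_gap: 59.7
```

```bash
python3 n.py
```

```text
21.52 nest [ 0.19 -4.14] z 45.96 Fnest -4.72 4.3 -0.01 M [ 1.7  -2.11  0.38] xang 82.0 gap 59.7
```

Emit:
move_arm(steps=[0,-0.004,0,0,0,0,0,-0.006,0,0,0,0])

```text
clock: 21.78
tcp_pos: [560.1, 5.0, 46.0]
tcp_rot: [2.37, 2.06, 0.003]
wrist_force: [6.3, 4.8, -0.5]
finger_gap: 60.1
```

```bash
python3 n.py
```

```text
21.77 nest [ 0.19 -4.87] z 45.96 Fnest -5.66 5.54 -0.54 M [ 1.72 -2.12  0.43] xang 82.0 gap 60.07
```

Emit:
move_arm(steps=[0,-0.003,0,0,0,0,0,-0.005,0,0,0,0])

```text
clock: 22.02
tcp_pos: [559.5, 5.1, 46.0]
tcp_rot: [2.37, 2.06, 0.003]
wrist_force: [5.2, 5.3, -0.2]
finger_gap: 59.9
```

```bash
python3 n.py
```

```text
22.02 nest [ 0.21 -5.46] z 45.96 Fnest -5.97 4.37 -0.15 M [ 1.69 -2.13  0.44] xang 82.0 gap 59.91
```

Emit:
move_arm(steps=[0,-0.003,0,0,0,0,0,-0.005,0,0,0,0])

```text
clock: 22.28
tcp_pos: [558.9, 5.2, 46.0]
tcp_rot: [2.37, 2.06, 0.003]
wrist_force: [5.8, 4.5, -0.6]
finger_gap: 59.7
```

```bash
python3 n.py
```

```text
22.27 nest [ 0.19 -6.06] z 45.96 Fnest -5.23 5.07 -0.65 M [ 1.73 -2.2   0.41] xang 82.0 gap 59.68
```

Emit:
move_arm(steps=[0,-0.003,0,0,0,0,0,-0.005,0,0,0,0])

```text
clock: 22.52
tcp_pos: [558.3, 5.3, 46.0]
tcp_rot: [2.37, 2.061, 0.003]
wrist_force: [5.5, 4.7, -0.1]
finger_gap: 59.4
```

```bash
python3 n.py
```

```text
22.52 nest [ 0.18 -6.66] z 45.96 Fnest -5.41 4.81 -0.13 M [ 1.76 -2.11  0.37] xang 82.01 gap 59.4
```

```bash
python3 - <<'E'
from h import *
from rig import r
c=r.read_camera("wrist");cv2.imwrite("pics/w7.png",cv2.resize(c["frame"][20:260,140:400],None,fx=2.9,fy=2.5,interpolation=3))
E
```

```text
(no output)
```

View pics/w7.png

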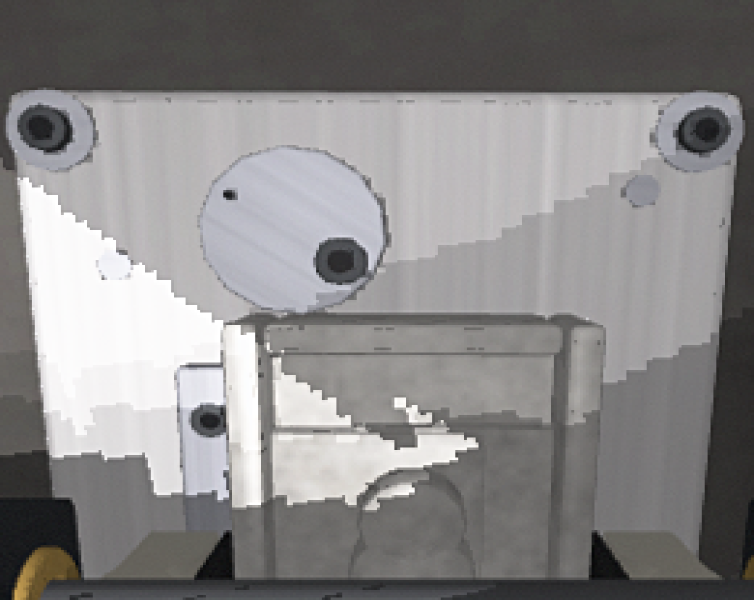

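Emit:
move_arm(steps=[0,-0.003,0,0,0,0,0,-0.005,0,0,0,0])

```text
clock: 22.82
tcp_pos: [558.1, 5.3, 46.0]
tcp_rot: [2.37, 2.06, 0.004]
wrist_force: [6.4, 2.1, -2.3]
finger_gap: 60.0
```

```bash
python3 n.py
```

```text
22.82 nest [ 0.18 -6.88] z 45.98 Fnest -2.99 6.04 -2.31 M [ 1.21 -2.85  0.35] xang 82.01 gap 59.99
```

Emit:
move_arm(steps=[0,-0.003,0,0,0,0,0,-0.005,0,0,0,0])

```text
clock: 23.08
tcp_pos: [557.9, 5.3, 46.1]
tcp_rot: [2.369, 2.06, 0.005]
wrist_force: [7.5, 1.3, -3.3]
finger_gap: 59.8
```

```bash
python3 n.py
```

```text
23.07 nest [ 0.17 -7.  ] z 46.06 Fnest -2.33 7.29 -3.29 M [ 0.82 -3.36  0.35] xang 82.02 gap 59.79
```

Emit:
move_arm(steps=[0,-0.003,0,0,0,0,0,-0.003,0,0,0,0])

```text
clock: 23.32
tcp_pos: [557.9, 5.3, 46.1]
tcp_rot: [2.369, 2.06, 0.005]
wrist_force: [8.8, 1.8, -3.3]
finger_gap: 59.7
```

```bash
python3 n.py
```

```text
23.32 nest [ 0.18 -7.09] z 46.14 Fnest -2.98 8.5 -3.32 M [ 0.68 -3.57  0.4 ] xang 82.01 gap 59.68
```

Emit:
move_arm(steps=[-0.002,0,0.004,0,0,0,-0.003,0,0.006,0,0,0,-0.003,0,0.006,0,0,0])

```text
clock: 23.7
tcp_pos: [557.9, 5.3, 46.0]
tcp_rot: [2.369, 2.06, 0.006]
wrist_force: [7.2, 5.0, 2.7]
finger_gap: 59.8
```

```bash
python3 n.py
```

```text
23.7 nest [ 0.18 -7.01] z 45.99 Fnest -5.97 6.45 2.72 M [ 1.44 -2.63  0.31] xang 82.03 gap 59.79
```

Emit:
move_arm(steps=[0,-0.002,0,0,0,0,0,-0.003,0,0,0,0,0,-0.003,0,0,0,0])

```text
clock: 24.08
tcp_pos: [557.9, 5.3, 46.0]
tcp_rot: [2.368, 2.06, 0.007]
wrist_force: [8.7, 3.1, 1.6]
finger_gap: 60.0
```

```bash
python3 n.py
```

```text
24.07 nest [ 0.22 -7.07] z 45.98 Fnest -4.3 8.17 1.62 M [ 1.16 -3.16  0.28] xang 82.03 gap 59.96
```

Emit:
move_arm(steps=[0,0,0,0,0,0,0,0,0,0,0,0,0,0,0,0,0,0,0,0,-0.05,0,0,0,0,0,-0.3,0,0,0,0,0,-0.7,0,0,0,0,0,-0.7,0,0,0,0,0,-0.7,0,0,0], grip=0.7)

```text
clock: 25.08
tcp_pos: [554.8, 4.6, 129.4]
tcp_rot: [-2.372, -2.059, -0.001]
wrist_force: [-0.3, -0.2, -0.0]
finger_gap: 74.5
```

```bash
python3 n.py; python3 - <<'E'
from h import *
from rig import r
c=r.read_camera("wrist");np.savez("w8.npz",**c);cv2.imwrite("pics/w8.png",c["frame"])
c=r.read_camera("top");np.savez("t8.npz",**c);cv2.imwrite("pics/t8.png",cv2.resize(c["frame"][110:270,270:370],None,fx=3.7,fy=3.7,interpolation=3))
E
```

```text
25.07 nest [ 1.3  -9.98] z 129.38 Fnest 0.27 -0.25 -0.0 M [ 0.04 -0.16 -0.02] xang 81.92 gap 74.49
```

View pics/w8.png

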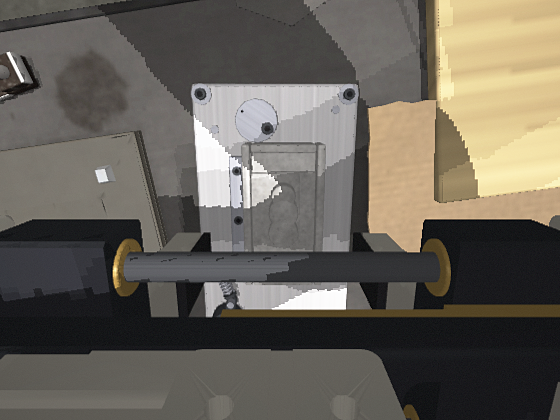

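View pics/t8.png

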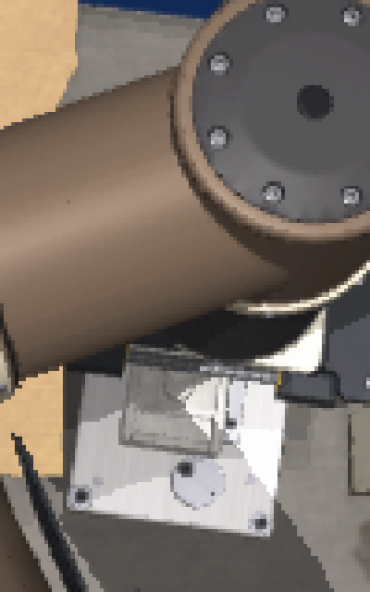

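Emit:
move_arm(steps=[0,0,-0.2,0,0,-0.058,0,0.2,-0.35,0,0,-0.116,0,0.5,-0.35,0,0,-0.174,0.3,0.7,-0.35,0,0,-0.232,0.5,0.9,-0.35,0,0,-0.29,0.68,0.98,-0.35,0,0,-0.348,0.68,0.98,-0.35,0,0,-0.406,0.68,0.98,-0.35,0,0,-0.464,0.68,0.98,-0.35,0,0,-0.522,0.68,0.98,-0.35,0,0,-0.584,0.68,0.98,-0.35,0,0,-0.584,0.68,0.98,-0.35,0,0,-0.584], grip=-0.1)

```text
clock: 26.68
tcp_pos: [682.7, 68.8, 170.3]
tcp_rot: [0.187, -3.135, 0.001]
wrist_force: [0.9, -0.7, -0.9]
finger_gap: 39.5
```

```bash
python3 d.py 683 69.6 130 -173; python3 - <<'E'
from h import *
from rig import r
c=r.read_camera("wrist");np.savez("w9.npz",**c);cv2.imwrite("pics/w9.png",c["frame"])
c=r.read_camera("top");np.savez("t9.npz",**c);cv2.imwrite("pics/t9.png",cv2.resize(c["frame"][110:270,270:370],None,fx=3.7,fy=3.7,interpolation=3))
E
```

```text
t 26.68 tcp [682.72  68.83 170.28] xang -173.17 tilt 0.08 F [ 0.85 -0.66 -0.86] M [ 0.12 -0.05 -0.  ] gap 39.5
[-0.0036  0.0062  0.3357] [-0.0001 -0.0005 -0.001 ]
```

View pics/w9.png

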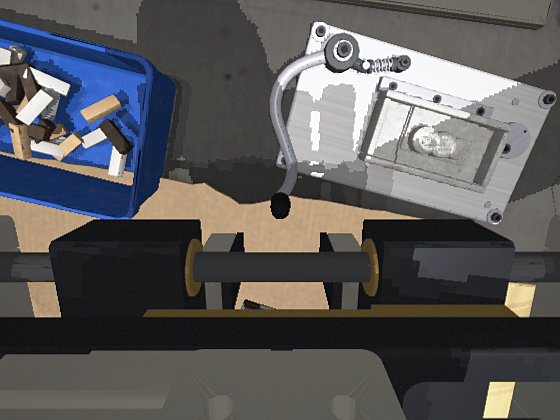

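View pics/t9.png

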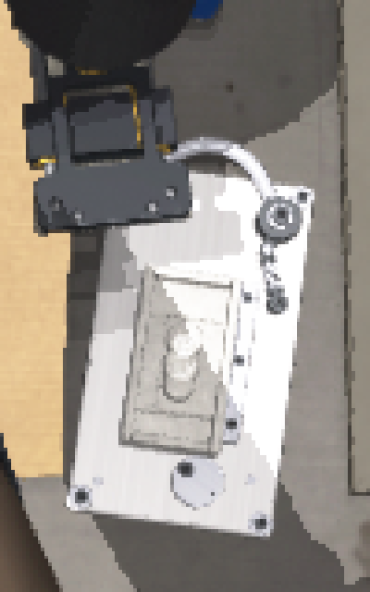

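Emit:
move_arm(steps=[0,0.006,0.3,0,0,0,0,0.006,0.6,0,0,0,0,0.006,0.8,0,0,0,0,0.006,0.885,0,0,0,0,0.006,0.885,0,0,0,0,0.006,0.885,0,0,0])

```text
clock: 27.52
tcp_pos: [683.7, 69.8, 66.2]
tcp_rot: [-0.193, 3.134, 0.0]
wrist_force: [-0.3, -0.2, 0.2]
finger_gap: 39.7
```

Emit:
move_arm(steps=[0,0,0,0,0,0,0,0,0,0,0,0,0,0,0,0,0,0,0,0,0,0,0,0,0,0,0,0,0,0], grip=-1, squeeze=8)

```text
clock: 28.15
tcp_pos: [683.7, 69.8, 65.4]
tcp_rot: [-0.194, 3.134, 0.0]
wrist_force: [2.5, -0.0, 1.6]
finger_gap: 15.9
```

```bash
python3 d.py 683 69.6 64 -173; python3 - <<'E'
from h import *
from rig import r
o=r.get_obs();R=cv2.Rodrigues(np.array(o["tcp_rot"],float))[0]
ang=np.degrees(np.arctan2(o["tcp_pos"][1]-HUB[1],o["tcp_pos"][0]-HUB[0]));print("ang",ang,np.linalg.norm((o["tcp_pos"]-HUB)[:2]))
c0=np.radians(118.3-ang);print(c0)
for k in range(1,17):
    cl=c0-k*.04
    print(round(cl,2),(R.T@(knob(cl)-knob(c0))/120)[:2].round(3))
E
```

```text
t 28.15 tcp [683.72  69.81  65.42] xang -172.93 tilt 0.09 F [ 2.52 -0.    1.58] M [ 0.04 -1.29  0.01] gap 15.9
[ 0.0062 -0.001   0.0118] [0.     0.0005 0.0004]
ang 74.67467539016782 130.35323059571783
0.761405551692882
0.72 [0.04  0.016]
0.68 [0.081 0.029]
0.64 [0.123 0.042]
0.6 [0.165 0.052]
0.56 [0.207 0.061]
0.52 [0.25  0.069]
0.48 [0.293 0.074]
0.44 [0.336 0.078]
0.4 [0.38 0.08]
0.36 [0.423 0.08 ]
0.32 [0.466 0.079]
0.28 [0.509 0.076]
0.24 [0.552 0.071]
0.2 [0.595 0.064]
0.16 [0.638 0.056]
0.12 [0.68  0.046]
```

Emit:
move_arm(steps=[0.04,0.016,0,0,0,0,0.081,0.029,0,0,0,0,0.123,0.042,0,0,0,0,0.165,0.052,0,0,0,0,0.207,0.061,0,0,0,0,0.25,0.069,0,0,0,0,0.293,0.074,0,0,0,0,0.336,0.078,0,0,0,0,0.38,0.08,0,0,0,0,0.423,0.08,0,0,0,0,0.466,0.079,0,0,0,0,0.509,0.076,0,0,0,0,0.53,0.074,0,0,0,0])

```text
clock: 29.78
tcp_pos: [617.7, 70.0, 64.7]
tcp_rot: [0.193, -3.134, 0.001]
wrist_force: [-0.9, -1.2, 4.1]
finger_gap: 16.1
```

```bash
cat > k.py <<'E'
from h import *
from rig import r
o=r.get_obs();R=cv2.Rodrigues(np.array(o["tcp_rot"],float))[0]
ang=np.degrees(np.arctan2(o["tcp_pos"][1]-HUB[1],o["tcp_pos"][0]-HUB[0]));c0=np.radians(118.3-ang)
print(round(o["clock"],2),"clip",c0.round(3),np.linalg.norm((o["tcp_pos"]-HUB)[:2]).round(1),"F",o["wrist_force"].round(1),"M",o["moment"].round(2))
for k in (.04,.08,.12,.16): print(round(c0-k,3),(R.T@(knob(c0-k)-knob(c0))/120)[:2].round(3))
E
python3 k.py
```

```text
29.77 clip 0.248 129.8 F [-0.9 -1.2  4.1] M [-0.31  0.29  0.06]
0.208 [ 0.043 -0.006]
0.168 [ 0.085 -0.014]
0.128 [ 0.128 -0.024]
0.088 [ 0.169 -0.035]
```

Emit:
move_arm(steps=[0.02,-0.003,0,0,0,0,0.04,-0.006,0,0,0,0,0.06,-0.01,0,0,0,0])

```text
clock: 30.15
tcp_pos: [611.3, 68.4, 64.7]
tcp_rot: [0.193, -3.135, 0.0]
wrist_force: [-0.7, -1.4, 3.0]
finger_gap: 16.0
```

```bash
python3 k.py
```

```text
30.15 clip 0.197 130.0 F [-0.7 -1.4  3. ] M [-0.22  0.45  0.09]
0.157 [ 0.042 -0.008]
0.117 [ 0.085 -0.019]
0.077 [ 0.126 -0.031]
0.037 [ 0.167 -0.044]
```

Emit:
move_arm(steps=[0.015,-0.004,0,0,0,0,0.03,-0.007,0,0,0,0])

```text
clock: 30.4
tcp_pos: [607.8, 67.1, 64.7]
tcp_rot: [0.193, -3.135, 0.0]
wrist_force: [-2.3, -1.2, 1.7]
finger_gap: 16.0
```

```bash
python3 k.py
```

```text
30.4 clip 0.169 129.9 F [-2.3 -1.2  1.7] M [-0.31  0.47  0.13]
0.129 [ 0.042 -0.01 ]
0.089 [ 0.084 -0.021]
0.049 [ 0.125 -0.034]
0.009 [ 0.166 -0.049]
```

Emit:
move_arm(steps=[0.012,-0.003,0,0,0,0,0.024,-0.006,0,0,0,0])

```text
clock: 30.65
tcp_pos: [605.1, 66.1, 64.7]
tcp_rot: [0.193, -3.135, 0.0]
wrist_force: [-0.7, -0.6, 0.9]
finger_gap: 15.8
```

```bash
python3 k.py|head -1
```

```text
30.65 clip 0.147 129.8 F [-0.7 -0.6  0.9] M [-0.5   0.55  0.05]
```

Emit:
move_arm(steps=[0.01,-0.003,0,0,0,0,0.02,-0.005,0,0,0,0])

```text
clock: 30.9
tcp_pos: [602.9, 65.2, 64.8]
tcp_rot: [0.193, -3.135, 0.0]
wrist_force: [-2.5, -1.0, 0.2]
finger_gap: 16.0
```

```bash
python3 k.py|head -1
```

```text
30.9 clip 0.128 129.7 F [-2.5 -1.   0.2] M [-0.39  0.59  0.01]
```

Emit:
move_arm(steps=[0.01,-0.003,0,0,0,0,0.02,-0.006,0,0,0,0])

```text
clock: 31.15
tcp_pos: [600.6, 64.2, 64.8]
tcp_rot: [0.193, -3.135, 0.0]
wrist_force: [-1.8, -2.5, -0.7]
finger_gap: 16.2
```

```bash
python3 k.py|head -1
```

```text
31.15 clip 0.109 129.6 F [-1.8 -2.5 -0.7] M [-0.55  0.66  0.08]
```

Emit:
move_arm(steps=[0.008,-0.003,0,0,0,0,0.016,-0.005,0,0,0,0])

```text
clock: 31.4
tcp_pos: [598.8, 63.4, 64.8]
tcp_rot: [0.193, -3.135, 0.0]
wrist_force: [-1.8, -0.8, -0.9]
finger_gap: 16.1
```

```bash
python3 k.py|head -1
```

```text
31.4 clip 0.094 129.6 F [-1.8 -0.8 -0.9] M [-0.51  0.67  0.09]
```

Emit:
move_arm(steps=[0.008,-0.003,0,0,0,0,0.016,-0.005,0,0,0,0])

```text
clock: 31.65
tcp_pos: [597.6, 62.9, 64.9]
tcp_rot: [-0.193, 3.135, 0.001]
wrist_force: [1.1, -0.3, -4.7]
finger_gap: 16.2
```

```bash
python3 k.py|head -1
```

```text
31.65 clip 0.084 129.6 F [ 1.1 -0.3 -4.7] M [-0.13 -0.37  0.11]
```

Emit:
move_arm(steps=[0.008,-0.003,0,0,0,0,0.016,-0.005,0,0,0,0])

```text
clock: 31.9
tcp_pos: [596.7, 62.6, 65.1]
tcp_rot: [-0.194, 3.133, 0.001]
wrist_force: [6.1, 1.4, -9.7]
finger_gap: 15.9
```

```bash
python3 k.py|head -1
```

```text
31.9 clip 0.077 129.6 F [ 6.1  1.4 -9.7] M [ 0.78 -2.23  0.1 ]
```

Emit:
move_arm(steps=[-0.008,0.003,0,0,0,0,-0.016,0.005,0,0,0,0,-0.016,0.005,0,0,0,0])

```text
clock: 32.28
tcp_pos: [597.0, 62.7, 65.0]
tcp_rot: [0.193, -3.135, 0.0]
wrist_force: [0.9, 1.3, -4.5]
finger_gap: 16.2
```

```bash
python3 k.py|head -1
```

```text
32.27 clip 0.079 129.6 F [ 0.9  1.3 -4.5] M [ 0.56 -0.41  0.03]
```

Emit:
move_arm(steps=[0,0,0,0,0,0,0,0,0,0,0,0,0,0,0,0,0,0,0,0,-0.1,0,0,0,0,0,-0.4,0,0,0,0,0,-1,0,0,0,0,0,-1,0,0,0,0,0,-1,0,0,0], grip=-0.2)

```text
clock: 33.28
tcp_pos: [597.5, 62.9, 186.5]
tcp_rot: [-0.193, 3.133, 0.002]
wrist_force: [-0.1, -0.5, -1.6]
finger_gap: 34.9
```

```bash
python3 k.py|head -1; python3 - <<'E'
from h import *
from rig import r
c=r.read_camera("wrist");np.savez("w10.npz",**c);cv2.imwrite("pics/w10.png",c["frame"])
c=r.read_camera("scene");np.savez("s10.npz",**c);cv2.imwrite("pics/s10.png",cv2.resize(c["frame"][190:310,240:380],None,fx=5,fy=5,interpolation=3))
E
```

```text
33.27 clip 0.083 129.5 F [-0.1 -0.5 -1.6] M [ 0.03  0.05 -0.03]
```

View pics/w10.png

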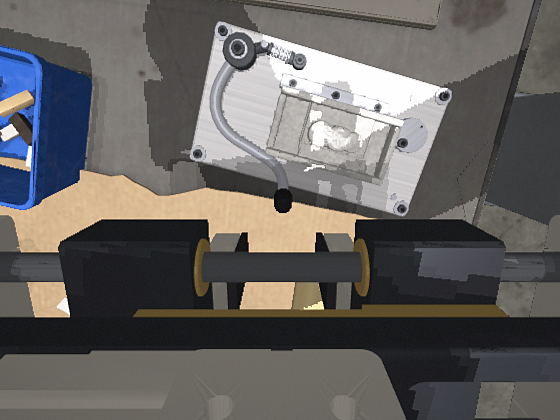

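View pics/s10.png

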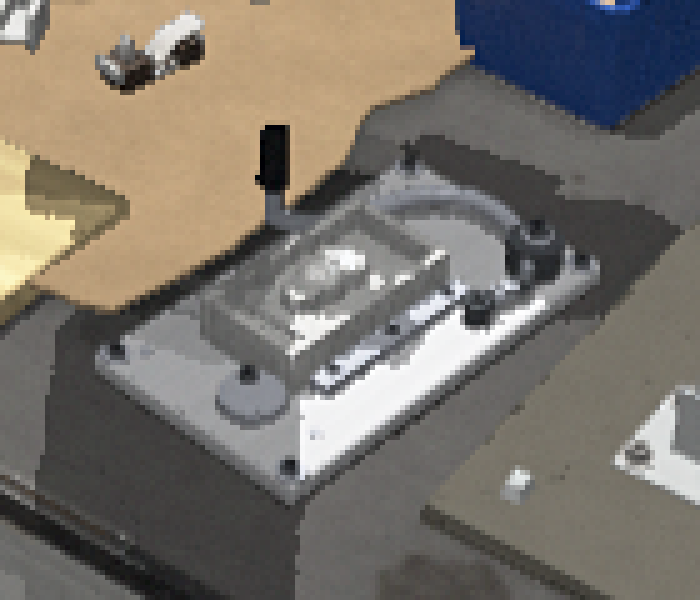

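```bash
python3 - <<'E'
from h import *
c=load("w10.npz");o=dict(tcp_pos=np.array([597.5,62.9,186.5]),tcp_rot=np.array([-.193,3.133,.002]))
for n,u,v,z in[("arm",222,80,27),("arm",217,110,27),("arm",240,145,27),("castTL",281,95,38),("castBL",268,150,38)]:
    print(n,np.round(tonest(wonz(c,o,u,v,z)),1))
p=nest(10,78);print(p)
cv2.imwrite("pics/w10n.png",cv2.resize(c["frame"][10:220,180:460],None,fx=2.8,fy=2.8,interpolation=3))
E
python3 d.py 640.7 -16.3 130 -98.05
```

```text
arm [ 22.6 101. ]
arm [-3.1 99.8]
arm [-27.6  73. ]
castTL [23.2 48. ]
castBL [-24.3  47. ]
[640.73103454 -16.32436554   0.        ]
t 33.38 tcp [596.48  62.51 184.1 ] xang -172.96 tilt 0.08 F [ 0.45 -0.23 -0.71] M [ 0.11 -0.01 -0.02] gap 35.0
[-0.2858 -0.697   0.4505] [ 3.000e-04 -4.000e-04 -4.161e-01]
```

View pics/w10n.png

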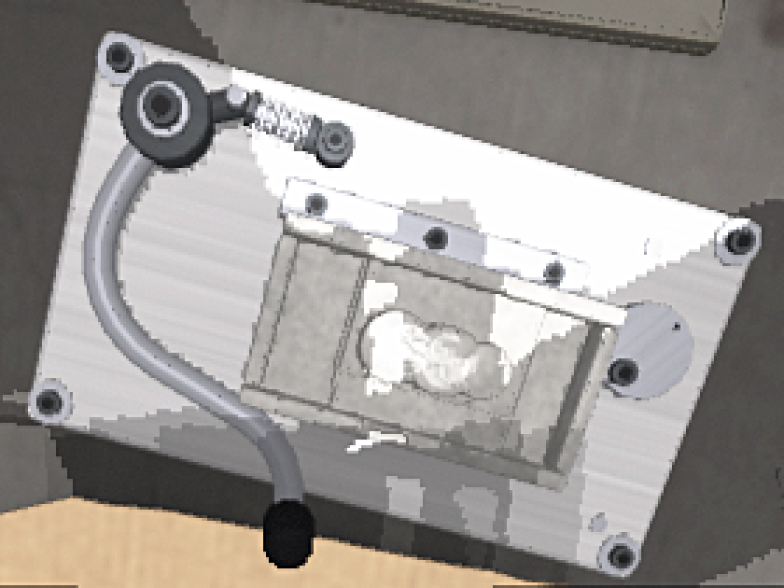

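Emit:
move_arm(steps=[-0.05,-0.1,0,0,0,-0.055,-0.1,-0.2,0,0,0,-0.11,-0.15,-0.35,0,0,0,-0.165,-0.2,-0.5,0.1,0,0,-0.22,-0.28,-0.7,0.2,0,0,-0.275,-0.286,-0.7,0.4,0,0,-0.33,-0.286,-0.7,0.45,0,0,-0.385,-0.286,-0.7,0.45,0,0,-0.416,-0.286,-0.7,0.45,0,0,-0.416,-0.286,-0.7,0.45,0,0,-0.416], grip=-1)

```text
clock: 34.62
tcp_pos: [641.2, -16.5, 130.1]
tcp_rot: [2.056, -2.373, -0.001]
wrist_force: [-0.0, 0.4, 0.4]
finger_gap: 0.6
```

```bash
python3 n.py; python3 d.py 640.7 -16.3 52 -98.05
```

```text
34.62 nest [10.15 78.49] z 130.11 Fnest -0.38 -0.08 0.44 M [-0.03  0.01 -0.05] xang -98.19 gap 0.62
t 34.62 tcp [641.2  -16.54 130.11] xang -98.19 tilt 0.08 F [-0.03  0.39  0.44] M [-0.03  0.01 -0.05] gap 0.6
[-0.0018  0.0035  0.6509] [ 0.0004 -0.0002 -0.0008]
```

Emit:
move_arm(steps=[0,0,0.2,0,0,0,0,0,0.4,0,0,0,0,0,0.55,0,0,0,0,0,0.65,0,0,0,0,0,0.65,0,0,0,0,0,0.65,0,0,0])

```text
clock: 35.38
tcp_pos: [642.2, -16.4, 53.7]
tcp_rot: [-2.059, 2.371, -0.001]
wrist_force: [0.1, 0.6, 0.2]
finger_gap: 0.3
```

Emit:
move_arm(steps=[0,0.015,0,0,0,0,0,0.035,0,0,0,0,0,0.055,0,0,0,0,0,0.075,0,0,0,0,0,0.085,0,0,0,0,0,0.085,0,0,0,0])

```text
clock: 36.12
tcp_pos: [631.5, -15.0, 53.0]
tcp_rot: [-2.06, 2.372, -0.0]
wrist_force: [0.3, 0.4, 0.0]
finger_gap: 0.6
```

```bash
python3 n.py; python3 - <<'E'
from h import *
from rig import r
c=r.read_camera("scene");cv2.imwrite("pics/s11.png",cv2.resize(c["frame"][170:310,240:380],None,fx=4,fy=4,interpolation=3))
E
```

```text
36.12 nest [ 9.99 68.65] z 53.02 Fnest -0.48 0.26 0.02 M [-0.08  0.01 -0.04] xang -98.06 gap 0.55
```

View pics/s11.png

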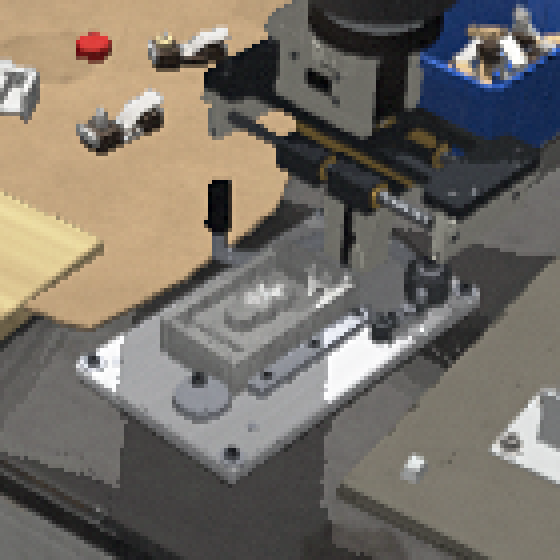

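Emit:
move_arm(steps=[0,0.008,0,0,0,0,0,0.016,0,0,0,0,0,0.024,0,0,0,0,0,0.032,0,0,0,0,0,0.038,0,0,0,0])

```text
clock: 36.8
tcp_pos: [626.9, -14.4, 53.0]
tcp_rot: [2.06, -2.372, -0.0]
wrist_force: [-0.7, 0.1, 0.3]
finger_gap: 0.7
```

```bash
python3 n.py
```

```text
36.8 nest [10.03 64.04] z 52.97 Fnest -0.03 -0.75 0.3 M [-0.04 -0.03  0.07] xang -98.06 gap 0.67
```

Emit:
move_arm(steps=[0,0.004,0,0,0,0,0,0.008,0,0,0,0])

```text
clock: 37.05
tcp_pos: [626.0, -14.3, 53.0]
tcp_rot: [2.06, -2.372, -0.0]
wrist_force: [-0.4, 0.2, 0.1]
finger_gap: 0.9
```

```bash
python3 n.py
```

```text
37.05 nest [10.03 63.12] z 52.96 Fnest -0.11 -0.42 0.06 M [-0.04  0.04  0.05] xang -98.06 gap 0.88
```

Emit:
move_arm(steps=[0,0.004,0,0,0,0,0,0.007,0,0,0,0])

```text
clock: 37.3
tcp_pos: [625.2, -14.1, 53.0]
tcp_rot: [-2.06, 2.372, -0.0]
wrist_force: [0.7, -0.6, 0.2]
finger_gap: 0.5
```

```bash
python3 n.py
```

```text
37.3 nest [10.02 62.31] z 52.99 Fnest 0.49 0.82 0.21 M [-0.04  0.02  0.02] xang -98.06 gap 0.5
```

Emit:
move_arm(steps=[0,0.004,0,0,0,0,0,0.007,0,0,0,0])

```text
clock: 37.55
tcp_pos: [624.3, -14.0, 53.0]
tcp_rot: [2.06, -2.372, -0.0]
wrist_force: [0.4, 0.1, 0.0]
finger_gap: 0.4
```

```bash
python3 n.py
```

```text
37.55 nest [10.01 61.45] z 52.96 Fnest -0.13 0.41 0.02 M [-0.07  0.   -0.08] xang -98.06 gap 0.37
```

Emit:
move_arm(steps=[0,0.004,0,0,0,0,0,0.006,0,0,0,0])

```text
clock: 37.8
tcp_pos: [623.6, -13.9, 53.0]
tcp_rot: [-2.06, 2.372, 0.0]
wrist_force: [0.3, -0.4, 0.2]
finger_gap: 0.6
```

```bash
python3 n.py
```

```text
37.8 nest [10.01 60.73] z 52.96 Fnest 0.4 0.33 0.24 M [0.01 0.02 0.01] xang -98.06 gap 0.56
```

Emit:
move_arm(steps=[0,0.004,0,0,0,0,0,0.006,0,0,0,0])

```text
clock: 38.05
tcp_pos: [623.4, -13.9, 53.1]
tcp_rot: [-2.059, 2.372, -0.001]
wrist_force: [3.0, -1.6, -1.5]
finger_gap: 0.6
```

```bash
python3 n.py
```

```text
38.05 nest [10.   60.47] z 53.06 Fnest 1.19 3.22 -1.55 M [-0.46 -0.86 -0.  ] xang -98.06 gap 0.57
```

Emit:
move_arm(steps=[0,0.003,0,0,0,0,0,0.004,0,0,0,0])

```text
clock: 38.3
tcp_pos: [623.3, -13.8, 53.1]
tcp_rot: [-2.059, 2.371, -0.002]
wrist_force: [6.1, -1.7, -3.3]
finger_gap: 0.4
```

```bash
python3 n.py
```

```text
38.3 nest [ 9.95 60.4 ] z 53.13 Fnest 0.83 6.32 -3.27 M [-0.88 -1.84  0.01] xang -98.05 gap 0.44
```

Emit:
move_arm(steps=[0,0.003,0,0,0,0,0,0.003,0,0,0,0])

```text
clock: 38.55
tcp_pos: [623.2, -13.8, 53.2]
tcp_rot: [-2.059, 2.371, -0.002]
wrist_force: [6.6, -2.7, -2.5]
finger_gap: 0.6
```

```bash
python3 n.py
```

```text
38.55 nest [ 9.92 60.31] z 53.17 Fnest 1.78 6.94 -2.47 M [-1.06 -2.09  0.02] xang -98.05 gap 0.57
```

Emit:
move_arm(steps=[0,-0.008,0,0,0,0,0,-0.03,0,0,0,0,0,-0.1,0,0,0,0,0,-0.14,-0.02,0,0,0,0,-0.14,-0.4,0,0,0,0,-0.14,-0.8,0,0,0,0,-0.14,-1,0,0,0,0,-0.14,-1,0,0,0])

```text
clock: 39.55
tcp_pos: [640.1, -15.9, 175.8]
tcp_rot: [-2.057, 2.369, -0.003]
wrist_force: [0.3, -0.1, 0.5]
finger_gap: 0.4
```

```bash
python3 n.py
```

```text
39.55 nest [ 9.67 77.35] z 175.78 Fnest 0.07 0.34 0.46 M [-0.05 -0.04 -0.02] xang -98.05 gap 0.41
```

Emit:
move_arm(steps=[-0.4,-0.3,-0.3,0,0,0,-0.9,-0.6,-0.5,0,0,0,-1,-0.6,-0.5,0,0,0,-1,-0.6,-0.5,0,0,0])

```text
clock: 40.05
tcp_pos: [727.4, 94.7, 231.4]
tcp_rot: [2.061, -2.369, -0.001]
wrist_force: [-0.4, -0.2, -0.2]
finger_gap: 0.1
```

```bash
python3 n.py; python3 - <<'E'
from h import *
from rig import r
c=r.read_camera("top");np.savez("t12.npz",**c);cv2.imwrite("pics/t12.png",cv2.resize(c["frame"][130:260,275:370],None,fx=4.5,fy=4.5,interpolation=3));cv2.imwrite("pics/t12f.png",c["frame"])
E
```

```text
40.05 nest [-112.02  148.27] z 231.42 Fnest 0.25 -0.39 -0.24 M [-0.13  0.06 -0.01] xang -97.95 gap 0.11
```

View pics/t12f.png

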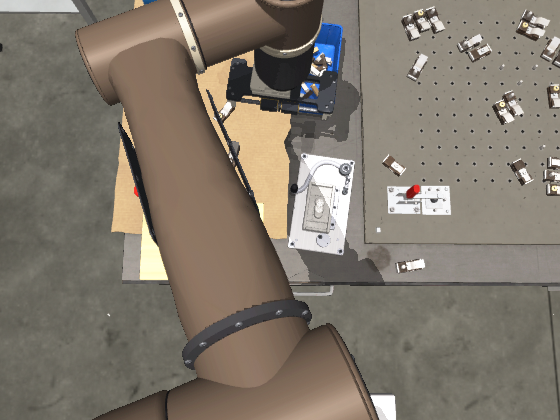

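View pics/t12.png

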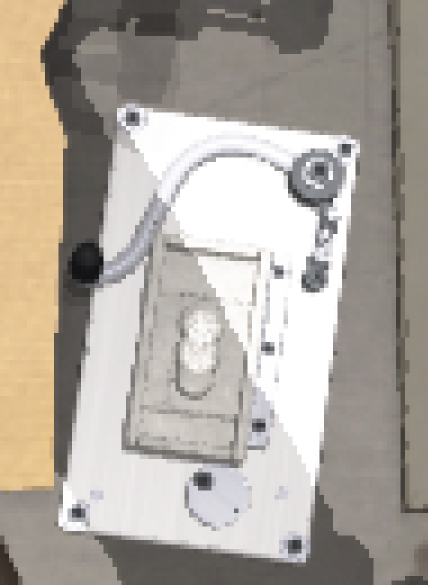

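```bash
python3 - <<'E'
from h import *
c=load("t12.npz");g=lambda U,V:(275+(U+.5)/4.5-.5,130+(V+.5)/4.5-.5)
Q=[onz(c,*g(*p),38) for p in[(161,235),(268,248),(240,467),(122,450)]]
for q in Q:print(np.round(tonest(q),1))
print(tonest(np.mean(Q,0)))
a=lambda d:np.degrees(np.arctan2(d[1],d[0]))
print(a(Q[1]-Q[2]),a(Q[0]-Q[3]))
k=onz(c,*g(87,262),76);print("clip",118.6-np.degrees(np.arctan2(k[1]-HUB[1],k[0]-HUB[0])))
E
```

```text
[-26.6  47.4]
[27.6 48.7]
[ 27.8 -63.4]
[-31.1 -63.6]
(np.float64(-0.5504862504512769), np.float64(-7.713524918898117))
-7.93736641491005 -10.368329951981925
clip 3.2662685984157065
```

```bash
python3 -c "
from rig import r
print(r.close_job());print(r.get_obs()['clock'])"
```

```text
the job is handed in; nothing more can be done
None
the job is handed in; nothing more can be done
```

The casting is loaded in the nest and the job was handed in at about 40 s of the 72 s allowed. No verdict comes back, so the final result is from my own checks.

**What I did**
- I drew the arm back by its knob to about 0.73 rad and let go. It stayed back, at about 0.76 rad when I gripped the knob again.
- I gripped the casting across its 60 mm width, set it on the plate and pushed it lightly onto the long edge, with about 7 N at the wrist.
- I slid it along the edge until it bore on the stop, with the wrist force up to about 8.5 N including sliding friction, then released it.
- I carried the arm over until it met the casting at about 0.08 rad and released the knob.
- I finished with one light push, about 7 N at the wrist, on the far end of the casting. It moved only a fraction of a millimetre, so it was already on the stop. Then I drew clear.

**Last checks**
- **Edge and stop:** the pictures show the casting along the edge, touching the stop, with the arm on its corner.
- **Position:** the last top view put the centre at nest x about -0.6 mm and y about -7.7 mm. Touch gave y about -4 mm. These disagree by a few millimetres, but both are within limits.
- **Angle:** the casting's side along the edge measured -7.9° against -8.05° for the nest. The opposite side read -10.4°; I put that down to its corner being hidden by the arm.
- **Not measured:** I could not read the contact forces on the stop and clip after release. I did not re-measure the blocks, cap and other casting, but I felt no contact with them.

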